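# Put the washed citrus press back together

### The arm

A 6-joint arm with a two-finger parallel gripper is mounted at the origin on a cart in front of the work surface, level with it; the furniture and walls round the work are solid. World frame = base frame: x ahead of the robot, y to its left, z up, the work surface at z = 0. Lengths are in m, angles in rad, forces in N, time in s.
With the tool pointing down it reaches from about 0.325 to 0.9 m from the base axis. Payload 6.1 kg.
Tool frame: the origin (TCP) lies at the very end of the fingers, on their centre line; the grasp point (between the pads) lies 19 mm behind it (pinch_z is the distance from the TCP to the grasp point, in m); z points along the fingers, y is the line along which they close (so a half turn about z gives the same grasp; the last joint's range is limited). The gripper opens to 87 mm and grips with 3 to 60 N. Pads are 19 mm wide; open, the fingers measure 117 mm over their backs; the gripper's body (75 mm by 190 mm) begins 51 mm behind the grasp point.
Start: joints at [-1.41, 0.22, 1.526, -0, 1.395, -0.126], TCP at [0.177, -0.599, 0.223] pointing down, gripper open.
Joint ranges: [-2.98, 2.98], [-0.91, 2.08], [0.09, 2.57], [-1.24, 4.39], [0.2, 2.65], [-2.68, 2.68]. Speed limits (rad/s): [2.57, 2.57, 3.01, 3.14, 3.14, 3.14].

### API

Orientations are given as a rotation vector (axis times angle).
In Python, from station import get_state, get_image, camera_info, close_job, outline_of, pinch_z gives the robot as it stands.
- The arm moves only by the tool send_rows, never from a script. Its argument "rows" is a list of rows, each an object of numbers: "tx", "ty", "tz": the shift along the tool's x, y, z in mm; "wx", "wy", "wz": the turn, a rotation vector about the tool's x, y, z in degrees; "fingers": the opening, from 0 (shut) to 1 (fully open). In form: [{"tx": .., "ty": .., "tz": .., "wx": .., "wy": .., "wz": .., "fingers": ..}, ...]. A call has exactly 5 rows; each row is the pose to reach, as a shift and turn from the pose commanded when the call began, along the tool's axes at that moment; what a row does not reach only later rows make up. A row lasts 1/12 s, in which the tool goes at most 41.7 mm and 7.16 degrees, less where a joint would pass 70% of its speed; a pose out of reach is approached as far as the arm can. A call with a gripper value outside its range is refused whole. The fingers move at their own pace and stop on an object; "newtons" is the grip in N (left out, the last holds). Time passes only in rows, so rows that repeat a pose let the fingers close, or fill a call up. It gives the time, the measured TCP pose, the force, the opening and the grip force at its end, in the units of the state.
- get_state(): the state, without advancing time (a new reading comes with each control period).
- get_image(name): name is "scene" or "top" or "wrist"; returns (picture, depth): 480x640x3 uint8, red, green, blue; 480x640 float32, m along the optical axis (not along the pixel's ray), 0 where there is no reading.
- camera_info(name): a dict with "intrinsics" (3x3 intrinsics, pixels), "position" and "rotation" of the camera in the world. Camera axes: x right, y down, z forward; pixel columns grow to the right and rows downward; lengths in m; the calibration is good to about 2 mm. A picture is of the moment at which its call begins: read the wrist's pose just before it. camera_info takes no time and is no camera call; for the wrist camera it gives the pose at the moment of the call.
- close_job(): hands the job in; it is judged then, once.
Trained networks look in the newest picture that a camera, given by its name, has taken for a name from the list of things; names that differ only in an ending like _2 or _b are one class to them, and where a whole thing is asked for, a point or a joint stands for the part that bears it (a point fixed in the world has none). Each returns a list of dicts, best first, with "conf" (0 to 1); they miss things now and then, are a little off and sometimes report something else, mostly with a low value. They report only what shows in the picture. A call takes as long as a camera call. They do not tell look-alikes from the thing itself.
- outline_of(query, camera): "pixels" (480x640 bool, what is visible of it) and "at" ([row, column] in pixels, amid what is visible of it).
The state is a dict: "time": time; "joint_positions": joint angles; "qvel": joint speeds; "joint_torque": joint torques, N m; "ee_pos": TCP position; "tool_rot": TCP orientation; "force": force on the tool from outside, world axes, zero at the start; "moment": the same for the moment, N m; "gripper_width": finger opening in m; "grip_force": force on a finger pad.
Only numpy, scipy, OpenCV 4.12 (cv2) and the standard library are available. Lean on these libraries where they do the work, as an engineer would, in place of code of your own. Each camera call takes 0.05 s, during which the arm holds its last target. There are 200 camera calls.

### The job

The electric citrus press has been washed and its parts lie on the chopping board; put it back together for the next shift. Seat the flat strainer over the drive post so that its three ears drop fully into the notches of the bowl, push the juicing cone onto the post above it, turning it gently until its square socket slips over the drive and it goes fully home, and last put the dust cover on, seated all round. Do not force anything: the plastic drive breaks if the press is loaded hard, and the fruit, tumbler and peeler round about stay where they are.

Things in the scene. Friction and masses are not known exactly. Their poses are not given: they have to be found in the camera images.
- press: Motor base of the citrus press: drum 132 mm across, held fast by suction feet. Origin: centre of its underside, z up; all press heights are above it. The spout points along its -x, reaches 100 mm from the axis, below z = 54. A level shoulder outside the bowl at 54 (radius 58 to 66) carries the cover. The drive breaks if the contact forces on the press add up to over 50 N, by push or by twist.
- ledge (a point): On the press axis, level with the ledge inside the bowl (60 above the press origin), axes as the press. The bowl's rim stands 6 mm above the ledge; it is 116 mm across outside, 108 inside, with three notches 19 mm wide, cut down to the ledge, at 0, 120 and 240 deg from +x, for the strainer's ears.
- post (a point): Top of the round tower (24 mm diameter) on the press axis, 82 above the press origin. On it stand the drive, a square of 16 mm side and 14 mm height, and on that a round pin of 8.4 mm diameter, domed, its tip 36 mm above this point. Square and pin have stopped at an angle that differs every time and is not told here; the motor's gear holds them stiffly (yields above 0.35 N m).
- strainer: Flat slotted plastic disc, 104 mm diameter, 3 mm thick, 60 g. Lift it by its central upright collar: 36 mm outside, 28 inside, top at 23 mm. Three flat ears 14 mm wide reach to radius 58.5 at 0, 120 and 240 deg from its +x. Origin: centre of underside, z up; it lies collar upward. Home: origin 60 above the press's. With ears on the rim it stands 6 mm too high and keeps the cone from going home.
- cone: Ribbed white plastic juicing cone, 62 mm high, 70 g, point upward. Brim 62 mm across up to z = 10; grip the ribs above it: 56 mm across from z = 10 to 22, 52 to z = 34, 43 to z = 46, then a rounded point. Origin: centre of underside, z up. Home: origin 74 above the press's, resting on the tower; 88 while its socket lies across the square drive. Turned into line it drops 14 mm.
- socket (a point): Mouth of the cone's square socket, on its axis, 8 mm above the cone's origin, axes as the cone. Square hole of 18 mm side (sides along x and y), 14 mm deep, then a round bore of 10 mm for the pin, 24 mm deep; below the mouth a round recess 48 mm wide. The pin enters the bore 8 mm before the socket meets the square. Socket and square mate within about 7 deg, four positions to the turn.
- cover: Dust cover: clear plastic dome, 130 mm across, 92 mm high, wall 3 mm, open below, 120 g, with a round white knob on top, 24 mm across, from z = 92 to 117 (widest at 105 to 115). Origin: centre of its open lower edge, z up; it stands knob upward. Home: lower edge on the shoulder round the bowl, origin 54 above the press's, 6 mm room over the cone when that is home. Any turn about z will do.
- lemon: bystander: yellow lemon, 83x58x58 mm, loose; origin at the middle of its underside
- orange: bystander: orange, about 80 mm across and 67 high, loose; origin at the middle of its underside
- tumbler: bystander: blue tumbler, 81 mm wide and 114 high, light and loose; origin at the middle of its underside
- peeler: bystander: yellow-handled peeler lying flat, 170x25x18 mm, loose; origin under its middle
Things that resemble listed ones, but are neither listed nor needed, are in the scene too. Of the things shaped like the strainer, the white one is meant.

How it is judged:
By the outcome, as a careful person would: the job done as asked, in the order asked, and still so for the second after the job is handed in, with the robot touching nothing.
It also fails if it takes over 72 s, if anything falls off the work surface, if the arm or the gripper's body presses on something with over 40 N, if the wrist force passes 120 N, or if a joint passes its speed limit or range.

## Working session

There is one attempt and no reset: what is moved stays moved. The work goes in short steps, Python scripts to look and compute and a tool call to move; the robot and the scene stay as the last step left them, time stands still between calls to the robot, and variables do not carry over. Pictures are saved under pics/ and viewed, at most 10 in all, crops included, and the job is handed in when it is done.

Besides the shell and the picture viewer there is one more tool, called after ">>>" as name(argument=value, ...) on one line, values as JSON. send_rows: Moves the arm, as the interface text tells. Its arguments: {"type":"object","properties":{"rows":{"type":"array"},"newtons":{"type":"number"}},"required":["rows"]}

```bash
mkdir -p pics
cat > h.py <<'E'
import numpy as np,cv2
from station import *
from scipy.spatial.transform import Rotation as R
def cloud(name):
    ci=camera_info(name); im,d=get_image(name); K=np.array(ci["intrinsics"])
    v,u=np.mgrid[:480,:640]
    c=np.stack([(u-K[0,2])/K[0,0]*d,(v-K[1,2])/K[1,1]*d,d],-1)
    r=np.array(ci["rotation"])
    if r.shape!=(3,3): r=R.from_rotvec(r).as_matrix()
    return im,d,c@r.T+np.array(ci["position"])
def save(im,n): cv2.imwrite(f"pics/{n}.png",im[...,::-1])
E
python3 - <<'E'
from h import *
s=get_state();print({k:np.round(v,3) for k,v in s.items()},pinch_z)
for n in("top","scene"):
    im,d,P=cloud(n); save(im,n+"0"); ci=camera_info(n);print(n,np.round(ci["position"],3),np.round(ci["rotation"],2).tolist(),ci["intrinsics"])
    for q in("press","strainer","cone","cover","lemon","orange","tumbler","peeler"):
        for o in outline_of(q,n)[:3]:
            m=o["pixels"]&(d>0); p=P[m]
            print(q,round(o["conf"],2),np.round(o["at"]),m.sum(),np.round(np.median(p,0),3),"lo",np.round(np.percentile(p,2,0),3),"hi",np.round(np.percentile(p,98,0),3)) if m.sum() else print(q,o["conf"],o["at"])
E
```

```text
{'time': np.float64(0.0), 'joint_positions': array([-1.41 ,  0.221,  1.528, -0.   ,  1.395, -0.126]), 'qvel': array([ 0.001,  0.002, -0.002,  0.001, -0.001,  0.001]), 'joint_torque': array([-2.0000e-03, -4.9461e+01, -3.8739e+01,  7.0000e-02,  5.7000e-02,
       -0.0000e+00]), 'ee_pos': array([ 0.177, -0.599,  0.221]), 'tool_rot': array([-3.107, -0.449,  0.   ]), 'force': array([ 0.127,  0.232, -0.2  ]), 'moment': array([-0.008,  0.011,  0.026]), 'grip_force': np.float64(0.0), 'gripper_width': np.float64(0.087)} 0.0187
top [ 0.514 -0.077  1.243] [-2.21, 2.17, -0.1] [[458.31603821   0.         313.49794443]
 [  0.         458.31603821 241.32240729]
 [  0.           0.           1.        ]]
press 0.93 [270. 216.] 2249 [0.515 0.162 0.052] lo [0.432 0.102 0.037] hi [0.578 0.22  0.087]
strainer 0.86 [276. 398.] 1136 [ 0.512 -0.33   0.016] lo [ 0.467 -0.38   0.01 ] hi [ 0.561 -0.286  0.038]
strainer 0.85 [272. 465.] 894 [ 0.535 -0.506  0.003] lo [ 0.484 -0.56  -0.003] hi [ 0.582 -0.463  0.024]
cone 0.6 [274. 288.] 438 [ 0.523 -0.032  0.052] lo [ 0.496 -0.058  0.015] hi [ 0.552 -0.003  0.07
[... 761 characters left out ...]
29 0.086]
cone 0.81 [284. 331.] 396 [ 0.509 -0.02   0.042] lo [ 0.494 -0.053  0.013] hi [ 0.535 -0.     0.077]
cover 0.71 [303. 272.] 1719 [0.495 0.177 0.051] lo [0.421 0.11  0.007] hi [0.572 0.23  0.093]
cover 0.54 [280. 369.] 273 [ 0.476 -0.143  0.031] lo [ 0.444 -0.187  0.016] hi [ 0.532 -0.129  0.055]
lemon 0.66 [244. 350.] 140 [ 0.667 -0.186  0.042] lo [ 0.652 -0.211  0.018] hi [ 0.687 -0.171  0.059]
orange 0.92 [257. 320.] 428 [ 0.648 -0.068  0.048] lo [ 0.631 -0.108  0.017] hi [ 0.684 -0.042  0.068]
tumbler 0.92 [254. 278.] 904 [0.697 0.052 0.082] lo [0.679 0.009 0.005] hi [0.758 0.083 0.115]
peeler 0.55 [345. 224.] 329 [0.43  0.338 0.013] lo [0.378 0.316 0.002] hi [0.526 0.361 0.019]
```

Run:
```python
import cv2
a=cv2.imread("pics/top0.png")[180:340,120:500];cv2.imwrite("pics/top0c.png",cv2.resize(a,None,fx=2.1,fy=2.1,interpolation=cv2.INTER_CUBIC))
```

```text
(no output)
```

View pics/top0c.png

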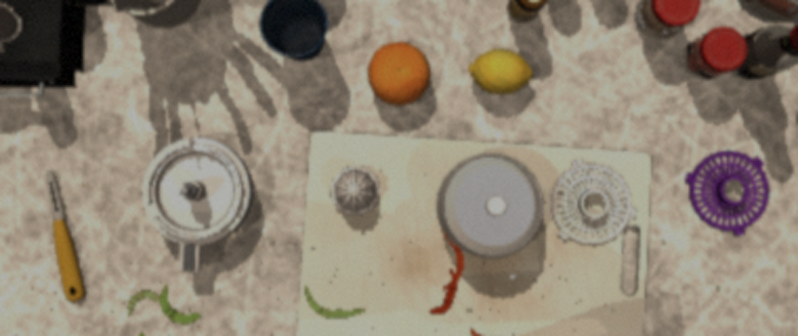

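```bash
cat >> h.py <<'E'
def down(yaw):
    c,s=np.cos(np.radians(yaw)),np.sin(np.radians(yaw)); return np.array([[c,s,0],[s,-c,0],[0,0,-1.]])
def plan(p,yaw,frm=None):
    """shift (mm) and turn (deg) from the measured pose, or from frm=(pos,yaw), to p, yaw"""
    s=get_state()
    p0,R0=(s["ee_pos"],R.from_rotvec(s["tool_rot"]).as_matrix()) if frm is None else (np.array(frm[0]),down(frm[1]))
    print("plan t",np.round(R0.T@(np.array(p)-p0)*1000,1),"w",np.round(np.degrees(R.from_matrix(R0.T@down(yaw)).as_rotvec()),1))
def yaw():
    M=R.from_rotvec(get_state()["tool_rot"]).as_matrix(); return np.degrees(np.arctan2(M[1,0],M[0,0]))
E
python3 - <<'E'
from h import *
s=get_state();ci=camera_info("wrist");M=R.from_rotvec(s["tool_rot"]).as_matrix()
print(yaw(),"cam in tool",M.T@(np.array(ci["position"])-s["ee_pos"]));print(np.round(M.T@np.array(ci["rotation"]),2),ci["intrinsics"])
plan([.512-.07,-.33,.26],90)
E
```

```text
16.43352393902644 cam in tool [ 8.10187077e-02  1.49846302e-04 -1.62951663e-01]
[1.73 2.32 0.26] [[339.26867381   0.         323.19902995]
 [  0.         339.26867381 242.99003604]
 [  0.           0.           1.        ]]
plan t [ 330.6 -183.4  -37.5] w [ -0.   -0.  -73.6]
```

>>> send_rows(rows=[{"tx":37,"ty":-9,"tz":-8,"wz":-7,"fingers":1},{"tx":74,"ty":-18,"tz":-16,"wz":-14,"fingers":1},{"tx":111,"ty":-27,"tz":-24,"wz":-21,"fingers":1},{"tx":148,"ty":-36,"tz":-32,"wz":-28,"fingers":1},{"tx":185,"ty":-45,"tz":-39,"wz":-35,"fingers":1}])

```text
invalid input
```

Run:
```python
from h import *
print(yaw(),get_state()["ee_pos"]);plan([.512,-.41,.26],90)
s=get_state();ci=camera_info("wrist");print(np.round(R.from_rotvec(s["tool_rot"]).as_matrix().T@R.from_rotvec(ci["rotation"]).as_matrix(),3))
```

```text
16.43352393902644 [ 0.17680239 -0.59944716  0.2225227 ]
plan t [375.1 -86.9 -37.5] w [ -0.   -0.  -73.6]
[[-0.001 -0.956 -0.293]
 [ 1.    -0.001  0.   ]
 [-0.001 -0.293  0.956]]
```

>>> send_rows(rows=[{"tx":37,"ty":-9,"tz":-8,"wx":0,"wy":0,"wz":-7,"fingers":1},{"tx":74,"ty":-18,"tz":-16,"wx":0,"wy":0,"wz":-14,"fingers":1},{"tx":111,"ty":-27,"tz":-24,"wx":0,"wy":0,"wz":-21,"fingers":1},{"tx":148,"ty":-36,"tz":-32,"wx":0,"wy":0,"wz":-28,"fingers":1},{"tx":185,"ty":-45,"tz":-39,"wx":0,"wy":0,"wz":-35,"fingers":1}], newtons=20)

```text
time: 1.32
ee_pos: [0.3428, -0.5031, 0.2623]
tool_rot: [2.826, 1.371, 0.0]
force: [1.5, -1.0, 0.5]
gripper_width: 0.0868
grip_force: 0.0
```

Run:
```python
from h import *
print(yaw(),get_state()["ee_pos"]);plan([.512,-.39,.26],90)
```

```text
51.748194969373735 [ 0.34280753 -0.50307565  0.26229797]
plan t [193.5  62.9   2.3] w [  0.    0.  -38.3]
```

>>> send_rows(rows=[{"tx":38,"ty":12,"tz":0,"wx":0,"wy":0,"wz":-7,"fingers":1},{"tx":76,"ty":24,"tz":0,"wx":0,"wy":0,"wz":-14,"fingers":1},{"tx":114,"ty":36,"tz":0,"wx":0,"wy":0,"wz":-21,"fingers":1},{"tx":152,"ty":48,"tz":0,"wx":0,"wy":0,"wz":-28,"fingers":1},{"tx":190,"ty":60,"tz":0,"wx":0,"wy":0,"wz":-35,"fingers":1}])

```text
time: 1.73
ee_pos: [0.5083, -0.3915, 0.2618]
tool_rot: [2.283, 2.158, -0.0]
force: [0.3, -0.6, 0.4]
gripper_width: 0.0872
grip_force: 0.0
```

Run:
```python
from h import *
print(yaw(),get_state()["ee_pos"])
im,d,P=cloud("wrist"); save(im,"w1")
for o in outline_of("strainer","wrist"):
    m=o["pixels"]&(d>0);p=P[m];print(o["conf"],o["at"],np.median(p,0),np.percentile(p,[2,98],0))
np.savez("w1",im=im,d=d,P=P)
```

```text
86.77648951019891 [ 0.50834117 -0.39147235  0.26176922]
0.95 [291.3, 347.6] [ 0.53538059 -0.50718257  0.00361986] [[ 4.84604565e-01 -5.59764887e-01  5.09155287e-05]
 [ 5.80548053e-01 -4.62647102e-01  2.39601053e-02]]
0.64 [144.9, 326.1] [ 0.5142772  -0.32685171  0.0170701 ] [[ 0.46685421 -0.38104184  0.01209985]
 [ 0.5632623  -0.28337917  0.03773762]]
```

View pics/w1.png

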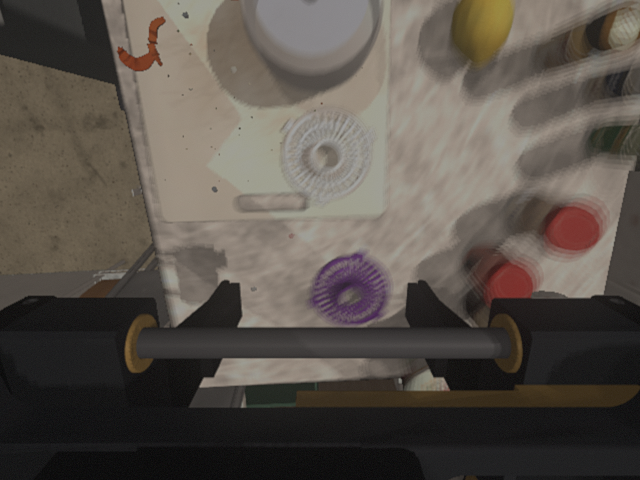

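```bash
cat >> h.py <<'E'
def circ(p):
    A=np.c_[2*p[:,:2],np.ones(len(p))];x=np.linalg.lstsq(A,(p[:,:2]**2).sum(1),rcond=None)[0];return x[:2],np.sqrt(x[2]+x[:2]@x[:2])
def ears(p,c,r0=.0535,r1=.062):
    """angle (mod 120) of the three ears from points beyond the disc"""
    q=p[:,:2]-c;r=np.hypot(*q.T);k=(r>r0)&(r<r1);a=np.arctan2(q[k,1],q[k,0]);z=np.exp(3j*a).mean()
    return np.degrees(np.angle(z))/3,abs(z),k.sum()
E
python3 - <<'E'
from h import *
im,d,P=cloud("wrist"); save(im,"w2");print(yaw(),get_state()["ee_pos"])
o=min(outline_of("strainer","wrist"),key=lambda o:o["at"][0]);print(o["conf"],o["at"])
p=P[o["pixels"]&(d>0)]
top=p[p[:,2]>.031];print("collar",circ(top),len(top),np.median(top[:,2]))
disc=p[(p[:,2]>.012)&(p[:,2]<.021)];print("discz",np.median(disc[:,2]))
import cv2
c=circ(top)[0]
q=disc[:,:2]-c;r=np.hypot(*q.T);a=np.degrees(np.arctan2(q[:,1],q[:,0]))%360
print([(b,round(r[(a>=b)&(a<b+10)].max(initial=0)*1000,1)) for b in range(0,360,10)])
print(ears(disc,c))
a=im[80:240,240:420];save(cv2.resize(a,None,fx=3.5,fy=3.5),"w2c")
bd=P[150:200,230:270];print("board z",np.median(bd[...,2]))
plan([c[0],c[1],.1],90)
E
```

```text
86.70122945744748 [ 0.50908353 -0.39055741  0.26135817]Traceback (most recent call last):
  File "<stdin>", line 3, in <module>
ValueError: min() iterable argument is empty
```

Run:
```python
from h import *
im,d,P=cloud("wrist"); save(im,"w2")
p=P[d>0];p=p[np.hypot(p[:,0]-.513,p[:,1]+.33)<.068]
bd=P[150:200,230:270];print("board z",np.median(bd[...,2]))
top=p[p[:,2]>.031];c,r=circ(top);print("collar",c,r,len(top),np.median(top[:,2]),top[:,:2].min(0),top[:,:2].max(0))
disc=p[(p[:,2]>np.median(bd[...,2])+.0017)&(p[:,2]<.021)];c=disc[:,:2].min(0)/2+disc[:,:2].max(0)/2;print("disc",np.median(disc[:,2]),c)
c=circ(top)[0]
q=disc[:,:2]-c;r=np.hypot(*q.T);a=np.degrees(np.arctan2(q[:,1],q[:,0]))%360
print([(b,round(r[(a>=b)&(a<b+10)].max(initial=0)*1000)) for b in range(0,360,10)])
print(ears(disc,c))
a=im[80:240,240:420];save(cv2.resize(a,None,fx=3.5,fy=3.5),"w2c")
plan([c[0],c[1],.1],90)
```

```text
board z 0.012872349039738495
collar [ 0.51345406 -0.3278531 ] 0.05227029961955633 73324 0.367166955075798 [ 0.44799664 -0.3857094 ] [ 0.57521565 -0.26211155]
disc 0.017192204137055467 [ 0.51489073 -0.33001796]
[(0, 67), (10, 67), (20, 67), (30, 66), (40, 65), (50, 61), (60, 64), (70, 60), (80, 66), (90, 66), (100, 62), (110, 63), (120, 63), (130, 67), (140, 62), (150, 50), (160, 60), (170, 65), (180, 55), (190, 65), (200, 67), (210, 65), (220, 57), (230, 54), (240, 69), (250, 62), (260, 69), (270, 70), (280, 67), (290, 68), (300, 69), (310, 69), (320, 69), (330, 69), (340, 68), (350, 67)]
(np.float64(20.57661099377835), np.float64(0.35663691055553776), np.int64(396))
plan t [ 65.2   2.8 161.3] w [-0.   0.  -3.6]
```

View pics/w2c.png

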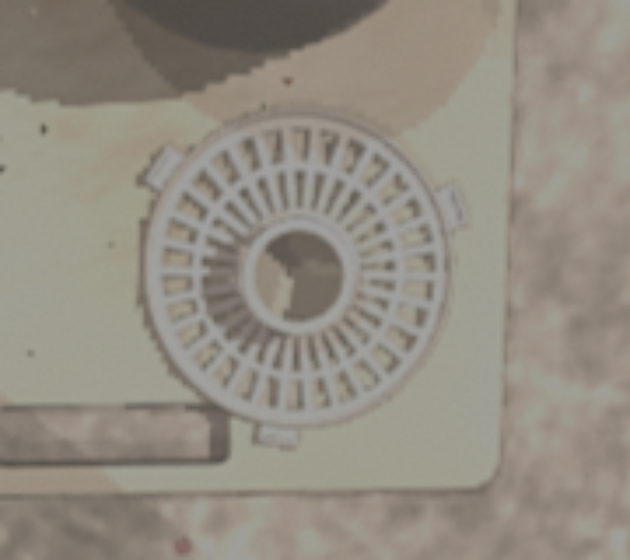

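```bash
cat >> h.py <<'E'
def ray(name,u,v,z):
    ci=camera_info(name);K=np.array(ci["intrinsics"]);r=np.array(ci["rotation"]);r=r if r.shape==(3,3) else R.from_rotvec(r).as_matrix()
    g=r@np.array([(u-K[0,2])/K[0,0],(v-K[1,2])/K[1,1],1]);o=np.array(ci["position"]);return (o+g*(z-o[2])/g[2])
E
python3 - <<'E'
from h import *
im,d,P=cloud("wrist")
p=P[d>0];p=p[np.hypot(p[:,0]-.513,p[:,1]+.33)<.025]
top=p[(p[:,2]>.0335)&(p[:,2]<.045)];c,r=circ(top);print("collar",c,r,len(top),np.median(top[:,2]))
e=[ray("wrist",240+u/3.5,80+v/3.5,.0155)[:2] for u,v in((453,205),(163,165),(277,437))]
t=ray("wrist",240+298/3.5,80+275/3.5,.036)[:2]
print("collar px",t,"disc px",ray("wrist",240+296/3.5,80+268/3.5,.0158)[:2]);cc=circ(np.array(e));print("ears circ",cc)
for x in e: print(x,np.degrees(np.arctan2(*(x-cc[0])[::-1])))
plan([*cc[0],.1],90)
E
```

```text
collar [ 0.51391112 -0.3315617 ] 0.016084724039965505 339 0.03718805326505137
collar px [ 0.51249762 -0.33387687] disc px [ 0.51200346 -0.33265731]
ears circ (array([ 0.51231118, -0.33450759]), np.float64(0.05570307786842687))
[ 0.56482914 -0.31594158] 19.46938682753613
[ 0.47080527 -0.297358  ] 138.17007519170483
[ 0.50177891 -0.3892059 ] -100.89902241362627
plan t [ 59.2   2.4 161.4] w [-0.   0.  -3.7]
```

>>> send_rows(rows=[{"tx":25,"ty":1,"tz":25,"wx":0,"wy":0,"wz":-1.8,"fingers":1},{"tx":50,"ty":2,"tz":56,"wx":0,"wy":0,"wz":-3.7,"fingers":1},{"tx":61,"ty":3,"tz":95,"wx":0,"wy":0,"wz":-3.7,"fingers":1},{"tx":61,"ty":3,"tz":130,"wx":0,"wy":0,"wz":-3.7,"fingers":1},{"tx":61,"ty":3,"tz":160,"wx":0,"wy":0,"wz":-3.7,"fingers":1}])

```text
time: 2.45
ee_pos: [0.5119, -0.3321, 0.0994]
tool_rot: [-2.22, -2.221, 0.001]
force: [-0.6, -0.1, -0.1]
gripper_width: 0.0869
grip_force: 0.0
```

>>> send_rows(rows=[{"tx":0,"ty":0,"tz":20,"wx":0,"wy":0,"wz":0,"fingers":0.75},{"tx":0,"ty":0,"tz":40,"wx":0,"wy":0,"wz":0,"fingers":0.75},{"tx":0,"ty":0,"tz":55,"wx":0,"wy":0,"wz":0,"fingers":0.75},{"tx":0,"ty":0,"tz":60,"wx":0,"wy":0,"wz":0,"fingers":0.75},{"tx":0,"ty":0,"tz":60,"wx":0,"wy":0,"wz":0,"fingers":0.75}])

```text
time: 2.87
ee_pos: [0.5116, -0.3324, 0.0399]
tool_rot: [-2.219, -2.219, 0.001]
force: [0.9, -0.7, 0.6]
gripper_width: 0.067
grip_force: 0.0
```

Run:
```python
from h import *
print(yaw(),get_state()["ee_pos"],get_state()["gripper_width"]);plan([.513,-.3325,.0185],90)
```

```text
89.98414643124829 [ 0.51164856 -0.33241843  0.03993748] 0.06700682108898305
plan t [-0.1  1.4 21.4] w [-0.1 -0.1 -0. ]
```

Descend and grip the collar, then lift.

>>> send_rows(rows=[{"tx":0,"ty":1.5,"tz":12,"wx":0,"wy":0,"wz":0,"fingers":0.7},{"tx":0,"ty":1.5,"tz":21,"wx":0,"wy":0,"wz":0,"fingers":0.7},{"tx":0,"ty":1.5,"tz":21,"wx":0,"wy":0,"wz":0,"fingers":0.5},{"tx":0,"ty":1.5,"tz":21,"wx":0,"wy":0,"wz":0,"fingers":0.3},{"tx":0,"ty":1.5,"tz":21,"wx":0,"wy":0,"wz":0,"fingers":0.3}], newtons=15)

```text
time: 3.28
ee_pos: [0.5154, -0.3323, 0.0209]
tool_rot: [2.218, 2.224, 0.0]
force: [-0.2, 0.1, -0.8]
gripper_width: 0.0484
grip_force: 0.0
```

>>> send_rows(rows=[{"tx":0,"ty":0,"tz":0,"wx":0,"wy":0,"wz":0,"fingers":0.3},{"tx":0,"ty":0,"tz":0,"wx":0,"wy":0,"wz":0,"fingers":0.3},{"tx":0,"ty":0,"tz":0,"wx":0,"wy":0,"wz":0,"fingers":0.3},{"tx":0,"ty":0,"tz":0,"wx":0,"wy":0,"wz":0,"fingers":0.3},{"tx":0,"ty":0,"tz":-10,"wx":0,"wy":0,"wz":0,"fingers":0.3}])

```text
time: 3.7
ee_pos: [0.5139, -0.331, 0.029]
tool_rot: [-2.216, -2.222, 0.0]
force: [-1.2, 0.0, -1.6]
gripper_width: 0.0365
grip_force: 15.0
```

>>> send_rows(rows=[{"tx":0,"ty":0,"tz":-38,"wx":0,"wy":0,"wz":0,"fingers":0.3},{"tx":0,"ty":0,"tz":-77,"wx":0,"wy":0,"wz":0,"fingers":0.3},{"tx":0,"ty":0,"tz":-116,"wx":0,"wy":0,"wz":0,"fingers":0.3},{"tx":0,"ty":0,"tz":-155,"wx":0,"wy":0,"wz":0,"fingers":0.3},{"tx":0,"ty":0,"tz":-190,"wx":0,"wy":0,"wz":0,"fingers":0.3}])

```text
time: 4.12
ee_pos: [0.5152, -0.3321, 0.2239]
tool_rot: [2.218, 2.223, 0.0]
force: [-0.0, -0.3, -0.9]
gripper_width: 0.0363
grip_force: 15.0
```

>>> send_rows(rows=[{"tx":38,"ty":0,"tz":0,"wx":0,"wy":0,"wz":0,"fingers":0.3},{"tx":77,"ty":0,"tz":0,"wx":0,"wy":0,"wz":0,"fingers":0.3},{"tx":116,"ty":0,"tz":0,"wx":0,"wy":0,"wz":0,"fingers":0.3},{"tx":155,"ty":0,"tz":0,"wx":0,"wy":0,"wz":0,"fingers":0.3},{"tx":195,"ty":0,"tz":0,"wx":0,"wy":0,"wz":0,"fingers":0.3}])

```text
time: 4.53
ee_pos: [0.5142, -0.1356, 0.2213]
tool_rot: [2.219, 2.223, 0.0]
force: [0.9, 0.7, -0.4]
gripper_width: 0.0363
grip_force: 15.0
```

>>> send_rows(rows=[{"tx":38,"ty":0,"tz":0,"wx":0,"wy":0,"wz":0,"fingers":0.3},{"tx":77,"ty":0,"tz":0,"wx":0,"wy":0,"wz":0,"fingers":0.3},{"tx":116,"ty":0,"tz":0,"wx":0,"wy":0,"wz":0,"fingers":0.3},{"tx":155,"ty":0,"tz":0,"wx":0,"wy":0,"wz":0,"fingers":0.3},{"tx":185,"ty":0,"tz":0,"wx":0,"wy":0,"wz":0,"fingers":0.3}])

```text
time: 4.95
ee_pos: [0.5136, 0.0507, 0.2213]
tool_rot: [-2.218, -2.225, -0.002]
force: [0.4, -0.4, -0.4]
gripper_width: 0.0361
grip_force: 15.0
```

>>> send_rows(rows=[{"tx":0,"ty":0,"tz":0,"wx":0,"wy":0,"wz":0,"fingers":0.3},{"tx":0,"ty":0,"tz":0,"wx":0,"wy":0,"wz":0,"fingers":0.3},{"tx":0,"ty":0,"tz":0,"wx":0,"wy":0,"wz":0,"fingers":0.3},{"tx":0,"ty":0,"tz":0,"wx":0,"wy":0,"wz":0,"fingers":0.3},{"tx":0,"ty":0,"tz":0,"wx":0,"wy":0,"wz":0,"fingers":0.3}])

```text
time: 5.37
ee_pos: [0.5144, 0.0466, 0.2206]
tool_rot: [2.221, 2.222, -0.0]
force: [-0.6, 0.1, -1.1]
gripper_width: 0.0363
grip_force: 15.0
```

Run:
```python
from h import *
print(yaw(),get_state()["ee_pos"],get_state()["gripper_width"])
im,d,P=cloud("wrist"); save(im,"w3");np.savez("w3",im=im,d=d,P=P)
```

```text
90.02347404473153 [0.51436429 0.04659545 0.2206215 ] 0.03628638699801536
```

View pics/w3.png

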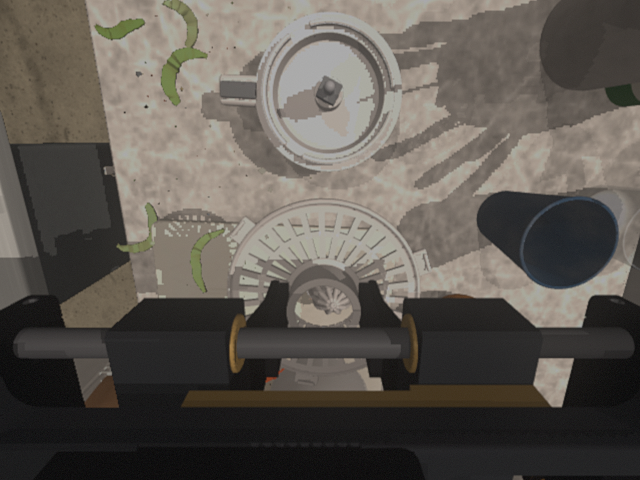

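Run:
```python
from h import *
D=np.load("w3.npz");im,d,P=D["im"],D["d"],D["P"]
u=(d>0)&(np.hypot(P[...,0]-.515,P[...,1]-.165)<.12);p=P[u]
rim=p[(p[:,2]>.0635)&(p[:,2]<.069)]
c,r=circ(rim)
for _ in range(4):
    e=np.hypot(*(rim[:,:2]-c).T);k=(e>.050)&(e<.062);c,r=circ(rim[k])
print("rim",c,r,k.sum(),np.median(rim[k][:,2]))
sh=p[(p[:,2]>.051)&(p[:,2]<.057)];e=np.hypot(*(sh[:,:2]-c).T);k=(e>.058)&(e<.067);print("shoulder",circ(sh[k]),k.sum(),np.median(sh[k][:,2]))
q=p[:,:2]-c;rr=np.hypot(*q.T);a=np.degrees(np.arctan2(q[:,1],q[:,0]))%360
k=(rr>.0545)&(rr<.0575)
for b in range(0,360,6):
    m=k&(a>=b)&(a<b+6); print(b,round(np.median(p[m,2])*1000,1) if m.any() else None,end="; ")
z=np.exp(3j*np.radians(a[k&(p[:,2]<.0632)&(p[:,2]>.056)]));print("\nnotch",np.degrees(np.angle(z.mean()))/3,abs(z.mean()),len(z))
s=(rr>.072)&(p[:,2]>.035)&(p[:,2]<.06);t=q[s];print("spout dir",np.degrees(np.arctan2(*t.mean(0)[::-1])),s.sum())
t=p[(rr<.02)&(p[:,2]>.11)];print("pin",t[:,:2].mean(0),t[:,2].max(),len(t))
t=p[(rr<.02)&(p[:,2]>.0925)&(p[:,2]<.099)];print("square",t[:,:2].mean(0),len(t),cv2.minAreaRect((t[:,:2]*1000).astype(np.float32)))
a=im[5:180,235:410];save(cv2.resize(a,None,fx=3.4,fy=3.4,interpolation=2),"w3c")
```

```text
rim [0.51927887 0.16404598] 0.05578880922235418 1935 0.06636928525557445
shoulder (array([0.51929916, 0.16468762]), np.float64(0.06291348400093243)) 3113 0.05457926723541706
0 61.1; 6 66.8; 12 66.5; 18 66.5; 24 66.5; 30 66.6; 36 66.7; 42 67.0; 48 66.3; 54 66.5; 60 66.3; 66 66.6; 72 66.7; 78 66.6; 84 66.7; 90 66.5; 96 66.6; 102 65.9; 108 60.6; 114 60.5; 120 61.0; 126 66.4; 132 66.4; 138 66.6; 144 66.8; 150 66.4; 156 67.0; 162 66.7; 168 66.7; 174 66.6; 180 66.7; 186 66.5; 192 66.5; 198 66.7; 204 66.9; 210 66.7; 216 66.6; 222 65.8; 228 60.7; 234 60.7; 240 60.8; 246 66.7; 252 66.4; 258 66.9; 264 66.6; 270 66.8; 276 66.9; 282 66.7; 288 66.5; 294 66.6; 300 66.1; 306 66.8; 312 66.5; 318 66.6; 324 66.3; 330 66.6; 336 66.2; 342 66.4; 348 60.3; 354 60.7; 
notch -4.236099375143401 0.9438680809047588 226
spout dir 176.2025850593992 885
pin [0.51923214 0.1635779 ] 0.11989008312016097 121
square [0.51913618 0.16327705] 327 ((519.1984252929688, 164.13075256347656), (16.0767822265625, 16.06167221069336), 62.96652603149414)
```

View pics/w3c.png

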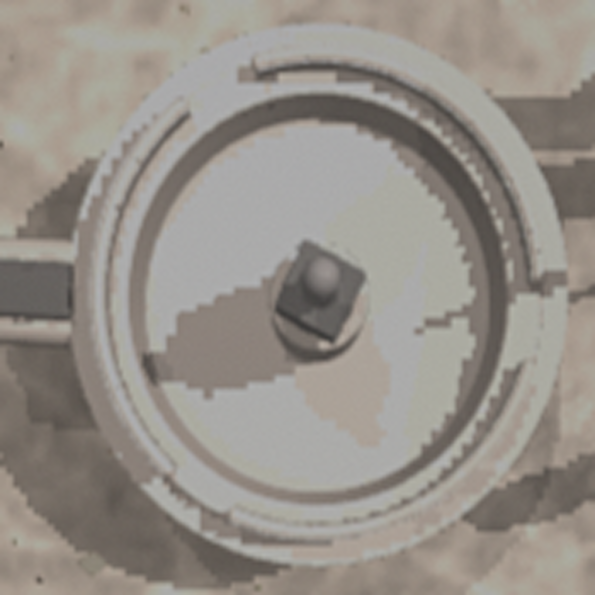

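Run:
```python
from h import *
D=np.load("w3.npz");im,d,P=D["im"],D["d"],D["P"]
p=P[(d>0)&(P[...,2]>.208)&(P[...,2]<.226)];q=p[:,:2]-[.5145,.0466];rr=np.hypot(*q.T)
t=p[(rr<.062)&(q[:,1]>.015)];print(len(t),np.median(t[:,2]))
A=np.c_[t[:,:2]-[.5145,.0466],np.ones(len(t))];x=np.linalg.lstsq(A,t[:,2],rcond=None)[0];print("plane",x)
rr=np.hypot(*(t[:,:2]-[.5145,.0466]).T);a=np.degrees(np.arctan2(*(t[:,:2]-[.5145,.0466]).T[::-1]))
edge=[]
for b in range(30,125,5):
    m=(a>=b)&(a<b+5)&(rr<.0535)
    if m.any(): edge.append(t[m][np.argsort(rr[m])[-3:]].mean(0))
c,r=circ(np.array(edge));print("disc",c,r)
for c in (c,np.array([.5145,.0466])):
    q=t[:,:2]-c;rr=np.hypot(*q.T);k=(rr>.0535)&(rr<.0605);a=np.degrees(np.arctan2(*q[k].T[::-1]))
    for lo,hi in((-10,50),(100,170)):
        m=(a>lo)&(a<hi);print(lo,m.sum(),a[m].min(),a[m].max(),a[m].mean()) if m.any() else 0
p=P[(d>0)&(P[...,2]>.226)&(P[...,2]<.245)&(np.hypot(P[...,0]-.5145,P[...,1]-.0466)<.025)];print("collar",len(p),circ(p),np.percentile(p[:,2],[5,50,95]))
plan([.5193,.164,.2206],90)
```

```text
8214 0.21687105867218762
plane [-0.0005749  -0.00818151  0.2172526 ]
disc [0.51496284 0.04784739] 0.051469707779450244
-10 202 14.351483371669357 26.455832857855 20.714185499035437
100 253 132.38263771269527 146.91454188485136 139.16683475167164
-10 236 15.461208843231951 27.736565542585712 21.846959170674104
100 282 130.78692905265757 145.53562464409478 137.7784766285746
collar 2165 (array([0.51473266, 0.0479331 ]), np.float64(0.017738029112507995)) [0.22752452 0.23651129 0.2422561 ]
plan t [117.4   5.   -0. ] w [-0.  0.  0.]
```

>>> send_rows(rows=[{"tx":30,"ty":1,"tz":0,"wx":0,"wy":0,"wz":6,"fingers":0.3},{"tx":60,"ty":2,"tz":0,"wx":0,"wy":0,"wz":12,"fingers":0.3},{"tx":90,"ty":3,"tz":0,"wx":0,"wy":0,"wz":18,"fingers":0.3},{"tx":116,"ty":4.3,"tz":0,"wx":0,"wy":0,"wz":24.2,"fingers":0.3},{"tx":116,"ty":4.3,"tz":0,"wx":0,"wy":0,"wz":24.2,"fingers":0.3}])

```text
time: 5.83
ee_pos: [0.5184, 0.1669, 0.2206]
tool_rot: [-2.638, -1.702, -0.002]
force: [-0.7, -1.1, -0.8]
gripper_width: 0.0361
grip_force: 15.0
```

>>> send_rows(rows=[{"tx":0,"ty":0,"tz":20,"wx":0,"wy":0,"wz":0,"fingers":0.3},{"tx":0,"ty":0,"tz":40,"wx":0,"wy":0,"wz":0,"fingers":0.3},{"tx":0,"ty":0,"tz":60,"wx":0,"wy":0,"wz":0,"fingers":0.3},{"tx":0,"ty":0,"tz":70,"wx":0,"wy":0,"wz":0,"fingers":0.3},{"tx":0,"ty":0,"tz":70,"wx":0,"wy":0,"wz":0,"fingers":0.3}])

```text
time: 6.25
ee_pos: [0.5165, 0.1625, 0.1476]
tool_rot: [-2.635, -1.708, 0.008]
force: [-1.7, -0.1, -0.6]
gripper_width: 0.0361
grip_force: 15.0
```

Run:
```python
from h import *
s=get_state();print(yaw(),s["ee_pos"],s["gripper_width"],s["force"])
plan([.5193-.0006,.164-.0012,.15],65.8)
```

```text
65.89806355913527 [0.51649834 0.16253446 0.14759487] 0.036097683381647976 [-1.73768429 -0.08852503 -0.5775782 ]
plan t [ 1.1  1.9 -2.4] w [-0.3  0.2  0.1]
```

>>> send_rows(rows=[{"tx":0,"ty":0,"tz":15,"wx":0,"wy":0,"wz":0,"fingers":0.3},{"tx":0,"ty":0,"tz":35,"wx":0,"wy":0,"wz":0,"fingers":0.3},{"tx":0,"ty":0,"tz":55,"wx":0,"wy":0,"wz":0,"fingers":0.3},{"tx":0,"ty":0,"tz":68,"wx":0,"wy":0,"wz":0,"fingers":0.3},{"tx":0,"ty":0,"tz":70,"wx":0,"wy":0,"wz":0,"fingers":0.3}])

```text
time: 6.67
ee_pos: [0.5173, 0.163, 0.079]
tool_rot: [-2.635, -1.708, 0.005]
force: [-0.5, -0.0, -0.7]
gripper_width: 0.0361
grip_force: 15.0
```

>>> send_rows(rows=[{"tx":0,"ty":0,"tz":0,"wx":0,"wy":0,"wz":0,"fingers":0.3},{"tx":0,"ty":0,"tz":0,"wx":0,"wy":0,"wz":0,"fingers":0.3},{"tx":0,"ty":0,"tz":0,"wx":0,"wy":0,"wz":0,"fingers":0.3},{"tx":0,"ty":0,"tz":0,"wx":0,"wy":0,"wz":0,"fingers":0.3},{"tx":0,"ty":0,"tz":0,"wx":0,"wy":0,"wz":0,"fingers":0.3}])

```text
time: 7.08
ee_pos: [0.5191, 0.164, 0.0817]
tool_rot: [2.635, 1.709, 0.003]
force: [0.7, -0.3, -1.3]
gripper_width: 0.0361
grip_force: 15.0
```

Run:
```python
from h import *
s=get_state();print(yaw(),s["ee_pos"],s["gripper_width"],s["force"])
plan([.5193-.0006,.164-.0012,.067],65.8)
im,d,P=cloud("wrist"); save(im,"w4");np.savez("w4",im=im,d=d,P=P)
```

```text
65.9350303075259 [0.519103   0.16402201 0.08167844] 0.036063688385141644 [ 0.69986809 -0.26029826 -1.27384549]
plan t [-1.3  0.1 14.7] w [ 0.1 -0.1  0.1]
```

View pics/w4.png

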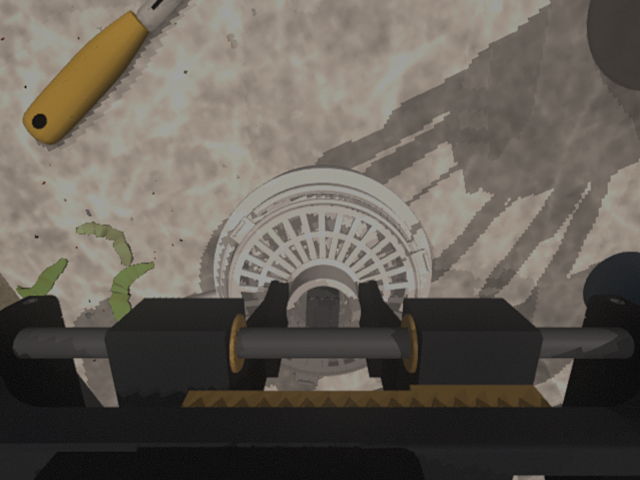

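```bash
cat > rel.py <<'E'
from h import *
import sys
D=np.load(sys.argv[1]);im,d,P=D["im"],D["d"],D["P"]
p=P[d>0];c0=np.array([.5193,.164]);rr=np.hypot(*(p[:,:2]-c0).T);p=p[rr<.07];rr=rr[rr<.07]
print("z hist",[(z,((p[:,2]*1000).round()==z).sum()) for z in range(50,84)])
sh=p[(p[:,2]>.051)&(p[:,2]<.058)&(rr>.0585)];print("shoulder",circ(sh),len(sh))
rim=p[(p[:,2]>.0645)&(p[:,2]<.0685)&(rr>.05)];print("rim",circ(rim),len(rim))
ztop=float(sys.argv[2]);t=p[abs(p[:,2]-ztop)<.003];A=np.c_[t[:,:2]-c0,np.ones(len(t))];print("plane",np.linalg.lstsq(A,t[:,2],rcond=None)[0],len(t))
q=t[:,:2]-c0;r=np.hypot(*q.T);a=np.degrees(np.arctan2(*q.T[::-1]))%360
E=[]
for b in range(0,360,5):
    m=(a>=b)&(a<b+5)
    if m.sum()>4: E.append((b,np.sort(r[m])[-3:].mean()*1000))
print([(b,round(x,1)) for b,x in E])
e=np.array([[np.cos(np.radians(b+2.5))*x,np.sin(np.radians(b+2.5))*x] for b,x in E if 48<x<54.2]);print("disc",c0+circ(e)[0]/1000,circ(e)[1],len(e))
c=c0+circ(e)[0]/1000;q=t[:,:2]-c;r=np.hypot(*q.T);k=(r>.0537)&(r<.061);a=np.degrees(np.arctan2(*q[k].T[::-1]))
for m0 in(-4,116,-124):
    m=abs(a-m0)<16;print("ear",m0,m.sum(),np.round([a[m].min(),a[m].max(),a[m].mean()],1) if m.any() else "")
E
python3 rel.py w4.npz .078
```

```text
z hist [(50, np.int64(1784)), (51, np.int64(413)), (52, np.int64(70)), (53, np.int64(241)), (54, np.int64(1573)), (55, np.int64(2216)), (56, np.int64(487)), (57, np.int64(89)), (58, np.int64(73)), (59, np.int64(97)), (60, np.int64(446)), (61, np.int64(645)), (62, np.int64(173)), (63, np.int64(50)), (64, np.int64(64)), (65, np.int64(162)), (66, np.int64(779)), (67, np.int64(840)), (68, np.int64(161)), (69, np.int64(5)), (70, np.int64(0)), (71, np.int64(0)), (72, np.int64(0)), (73, np.int64(0)), (74, np.int64(11)), (75, np.int64(121)), (76, np.int64(504)), (77, np.int64(2947)), (78, np.int64(5520)), (79, np.int64(2437)), (80, np.int64(498)), (81, np.int64(74)), (82, np.int64(140)), (83, np.int64(159))]
shoulder (array([0.51876064, 0.16334326]), np.float64(0.06323682640801867)) 4129
rim (array([0.51932316, 0.16427405]), np.float64(0.05596020116806042)) 1942
plane [ 0.00115534 -0.00099116  0.07795913] 12027
[(0, np.float64(59.2)), (5, np.float64(52.5)), (10, np.float64(52.7)), (15, np.float64(52.6)), (20, np.float64(52.8)), (25, np.float64(52.8)), (30, np.float64(52.8)), (35, np.float64(
[... 894 characters left out ...]
, (240, np.float64(56.7)), (245, np.float64(50.7)), (250, np.float64(50.1)), (255, np.float64(50.1)), (260, np.float64(50.6)), (265, np.float64(50.7)), (270, np.float64(50.9)), (275, np.float64(49.6)), (280, np.float64(22.6)), (285, np.float64(22.2)), (290, np.float64(26.9)), (295, np.float64(21.8)), (300, np.float64(19.1)), (315, np.float64(44.8)), (320, np.float64(45.1)), (325, np.float64(35.8)), (330, np.float64(46.1)), (335, np.float64(52.0)), (340, np.float64(52.3)), (345, np.float64(58.4)), (350, np.float64(59.1)), (355, np.float64(59.0))]
disc [0.5201075  0.16501956] 51.60210424882878 38
ear -4 230 [-12.6   2.4  -4.3]
ear 116 242 [108.1 122.5 114.9]
ear -124 180 [-131.9 -117.4 -124.8]
```

>>> send_rows(rows=[{"tx":-1,"ty":-0.5,"tz":3,"wx":0,"wy":0,"wz":-0.4,"fingers":0.3},{"tx":-1,"ty":-0.5,"tz":6,"wx":0,"wy":0,"wz":-0.4,"fingers":0.3},{"tx":-1,"ty":-0.5,"tz":8,"wx":0,"wy":0,"wz":-0.4,"fingers":0.3},{"tx":-1,"ty":-0.5,"tz":10,"wx":0,"wy":0,"wz":-0.4,"fingers":0.3},{"tx":-1,"ty":-0.5,"tz":10,"wx":0,"wy":0,"wz":-0.4,"fingers":0.3}])

```text
time: 7.55
ee_pos: [0.5169, 0.1631, 0.0698]
tool_rot: [-2.629, -1.718, 0.002]
force: [-0.3, -0.6, -1.6]
gripper_width: 0.0365
grip_force: 15.0
```

>>> send_rows(rows=[{"tx":0,"ty":0,"tz":1,"wx":0,"wy":0,"wz":0,"fingers":0.3},{"tx":0,"ty":0,"tz":2,"wx":0,"wy":0,"wz":0,"fingers":0.3},{"tx":0,"ty":0,"tz":3,"wx":0,"wy":0,"wz":0,"fingers":0.3},{"tx":0,"ty":0,"tz":4,"wx":0,"wy":0,"wz":0,"fingers":0.3},{"tx":0,"ty":0,"tz":4,"wx":0,"wy":0,"wz":0,"fingers":0.3}])

```text
time: 7.97
ee_pos: [0.5176, 0.1632, 0.0674]
tool_rot: [2.63, 1.719, -0.0]
force: [-2.7, -1.2, 6.5]
gripper_width: 0.0361
grip_force: 15.0
```

```bash
python3 - <<'E'
from h import *
s=get_state();print(yaw(),s["ee_pos"],s["gripper_width"],s["force"])
im,d,P=cloud("wrist"); save(im,"w5");np.savez("w5",im=im,d=d,P=P)
E
python3 rel.py w5.npz .064 | grep -v "^\["
```

```text
66.34013410132643 [0.51759806 0.16322764 0.06738498] 0.03606522473531474 [-2.72509851 -1.18734767  6.49801238]
z hist [(50, np.int64(1888)), (51, np.int64(410)), (52, np.int64(75)), (53, np.int64(248)), (54, np.int64(1793)), (55, np.int64(2670)), (56, np.int64(588)), (57, np.int64(83)), (58, np.int64(79)), (59, np.int64(125)), (60, np.int64(496)), (61, np.int64(786)), (62, np.int64(1010)), (63, np.int64(4224)), (64, np.int64(5095)), (65, np.int64(1999)), (66, np.int64(1433)), (67, np.int64(1210)), (68, np.int64(263)), (69, np.int64(80)), (70, np.int64(67)), (71, np.int64(78)), (72, np.int64(79)), (73, np.int64(87)), (74, np.int64(91)), (75, np.int64(72)), (76, np.int64(105)), (77, np.int64(103)), (78, np.int64(90)), (79, np.int64(96)), (80, np.int64(122)), (81, np.int64(168)), (82, np.int64(349)), (83, np.int64(745))]
shoulder (array([0.51893797, 0.16369796]), np.float64(0.06288104048393511)) 4913
rim (array([0.519721  , 0.16439318]), np.float64(0.05494326704669141)) 3592
plane [-0.00010419  0.0010817   0.06396409] 14844
disc [0.53822998 0.14206648] 28.97824910205649 2
ear -4 0 
ear 116 601 [100.1 132.  115.5]
ear -124 0
```

>>> send_rows(rows=[{"tx":0,"ty":0,"tz":-1,"wx":0,"wy":0,"wz":0,"fingers":0.6},{"tx":0,"ty":0,"tz":-1,"wx":0,"wy":0,"wz":0,"fingers":0.6},{"tx":0,"ty":0,"tz":-1,"wx":0,"wy":0,"wz":0,"fingers":0.6},{"tx":0,"ty":0,"tz":-1,"wx":0,"wy":0,"wz":0,"fingers":0.6},{"tx":0,"ty":0,"tz":-5,"wx":0,"wy":0,"wz":0,"fingers":0.6}])

```text
time: 8.43
ee_pos: [0.5167, 0.1631, 0.0708]
tool_rot: [-2.629, -1.718, 0.002]
force: [-0.5, 0.9, -0.5]
gripper_width: 0.0513
grip_force: 0.0
```

>>> send_rows(rows=[{"tx":0,"ty":0,"tz":-25,"wx":0,"wy":0,"wz":0,"fingers":0.6},{"tx":0,"ty":0,"tz":-65,"wx":0,"wy":0,"wz":0,"fingers":0.6},{"tx":0,"ty":0,"tz":-105,"wx":0,"wy":0,"wz":0,"fingers":0.6},{"tx":0,"ty":0,"tz":-145,"wx":0,"wy":0,"wz":0,"fingers":0.6},{"tx":0,"ty":0,"tz":-180,"wx":0,"wy":0,"wz":0,"fingers":0.8}])

```text
time: 8.85
ee_pos: [0.5176, 0.1632, 0.2547]
tool_rot: [2.629, 1.718, 0.003]
force: [1.3, 0.2, 0.4]
gripper_width: 0.0541
grip_force: 0.0
```

>>> send_rows(rows=[{"tx":-30,"ty":13,"tz":0,"wx":0,"wy":0,"wz":-6,"fingers":1},{"tx":-60,"ty":26,"tz":0,"wx":0,"wy":0,"wz":-12,"fingers":1},{"tx":-90,"ty":40,"tz":0,"wx":0,"wy":0,"wz":-18,"fingers":1},{"tx":-105,"ty":46,"tz":0,"wx":0,"wy":0,"wz":-23.7,"fingers":1},{"tx":-105,"ty":46,"tz":0,"wx":0,"wy":0,"wz":-23.7,"fingers":1}])

```text
time: 9.27
ee_pos: [0.5174, 0.0455, 0.2519]
tool_rot: [2.219, 2.222, -0.001]
force: [0.6, -0.0, -0.4]
gripper_width: 0.0828
grip_force: 0.0
```

```bash
python3 - <<'E'
from h import *
s=get_state();print(yaw(),s["ee_pos"],s["gripper_width"],s["force"])
im,d,P=cloud("wrist"); save(im,"w6");np.savez("w6",im=im,d=d,P=P)
plan([.523,-.11,.25],90)
E
python3 rel.py w6.npz .064 | grep -v "^\["
```

```text
90.09903190912799 [0.51743745 0.04546796 0.25189369] 0.082791711032868 [ 0.64421296 -0.03727535 -0.37799788]
plan t [-157.1    6.     1.8] w [ 0.  -0.  -0.2]
z hist [(50, np.int64(1143)), (51, np.int64(361)), (52, np.int64(102)), (53, np.int64(285)), (54, np.int64(982)), (55, np.int64(1091)), (56, np.int64(355)), (57, np.int64(62)), (58, np.int64(34)), (59, np.int64(63)), (60, np.int64(253)), (61, np.int64(360)), (62, np.int64(788)), (63, np.int64(2305)), (64, np.int64(2347)), (65, np.int64(1023)), (66, np.int64(728)), (67, np.int64(577)), (68, np.int64(138)), (69, np.int64(11)), (70, np.int64(3)), (71, np.int64(4)), (72, np.int64(3)), (73, np.int64(1)), (74, np.int64(1)), (75, np.int64(3)), (76, np.int64(4)), (77, np.int64(8)), (78, np.int64(4)), (79, np.int64(4)), (80, np.int64(9)), (81, np.int64(30)), (82, np.int64(101)), (83, np.int64(307))]
shoulder (array([0.51881678, 0.16469925]), np.float64(0.06310005357283807)) 2706
rim (array([0.51960123, 0.16415498]), np.float64(0.05514417865130042)) 1855
plane [-0.00054121  0.0004398   0.06389118] 7733Traceback (most recent call last):
  File "rel.py", line 15, in <module>
    e=np.array([[np.cos(np.radians(b+2.5))*x,np.sin(np.radians(b+2.5))*x] for b,x in E if 48<x<54.2]);print("disc",c0+circ(e)[0]/1000,circ(e)[1],len(e))
                                                                                                                      ~~~~^^^
  File "h.py", line 22, in circ
    A=np.c_[2*p[:,:2],np.ones(len(p))];x=np.linalg.lstsq(A,(p[:,:2]**2).sum(1),rcond=None)[0];return x[:2],np.sqrt(x[2]+x[:2]@x[:2])
              ~^^^^^^
IndexError: too many indices for array: array is 1-dimensional, but 2 were indexed
```

>>> send_rows(rows=[{"tx":-38,"ty":2,"tz":0,"wx":0,"wy":0,"wz":0,"fingers":1},{"tx":-77,"ty":4,"tz":0,"wx":0,"wy":0,"wz":0,"fingers":1},{"tx":-116,"ty":6,"tz":0,"wx":0,"wy":0,"wz":0,"fingers":1},{"tx":-145,"ty":6,"tz":0,"wx":0,"wy":0,"wz":0,"fingers":1},{"tx":-145,"ty":6,"tz":0,"wx":0,"wy":0,"wz":0,"fingers":1}])

```text
time: 9.73
ee_pos: [0.5237, -0.1001, 0.2515]
tool_rot: [2.226, 2.215, -0.002]
force: [0.2, -0.4, 0.2]
gripper_width: 0.0867
grip_force: 0.0
```

Run:
```python
from h import *
get_image("wrist")
im,d,P=cloud("wrist"); save(im,"w7");np.savez("w7",im=im,d=d,P=P)
p=P[(d>0)&(np.hypot(P[...,0]-.523,P[...,1]+.032)<.05)]
for lo,hi in((.018,.0245),(.025,.033),(.034,.045),(.046,.056),(.06,.08)):
    t=p[(p[:,2]>lo)&(p[:,2]<hi)];print(lo,len(t),circ(t) if len(t)>10 else "",t[:,:2].mean(0),t[:,:2].min(0)/2+t[:,:2].max(0)/2)
K=p[:,2].max();print("top",K)
v,u=np.nonzero((d>0)&(np.hypot(P[...,0]-.523,P[...,1]+.032)<.045)&(P[...,2]>.017));print(v.min(),v.max(),u.min(),u.max())
a=im[v.min()-8:v.max()+8,u.min()-8:u.max()+8];f=560/max(a.shape[:2]);save(cv2.resize(a,None,fx=f,fy=f,interpolation=2),"w7c")
print(yaw(),get_state()["ee_pos"])
```

```text
0.018 507 (array([ 0.5242956 , -0.03050484]), np.float64(0.028868829055404232)) [ 0.52370604 -0.02761881] [ 0.5241547  -0.03005027]
0.025 125 (array([ 0.52445312, -0.03101354]), np.float64(0.0271744517949674)) [ 0.52291718 -0.0260289 ] [ 0.52463131 -0.03154954]
0.034 126 (array([ 0.52442711, -0.03051753]), np.float64(0.024442681417689203)) [ 0.52443315 -0.0260649 ] [ 0.5240643  -0.03038216]
0.046 301 (array([ 0.52428642, -0.0305894 ]), np.float64(0.022062416566216436)) [ 0.52469018 -0.0279083 ] [ 0.52412666 -0.03061287]
0.06 1108 (array([ 0.5243831 , -0.03035564]), np.float64(0.013211133218514188)) [ 0.52436918 -0.02997717] [ 0.52469284 -0.03043825]
top 0.37291734041487284
122 479 192 439
89.83737729535764 [ 0.5236102  -0.09631026  0.25141926]
```

View pics/w7c.png

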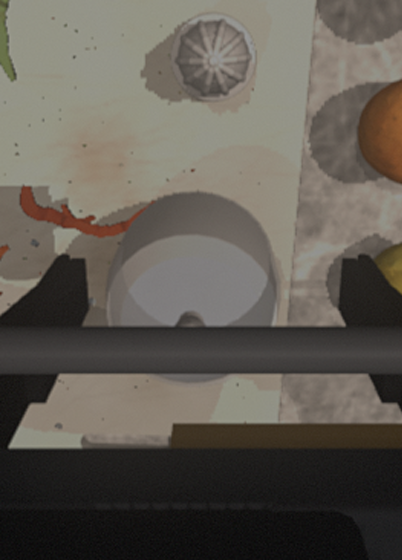

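>>> send_rows(rows=[{"tx":33,"ty":0,"tz":0,"wx":0,"wy":0,"wz":0,"fingers":1},{"tx":65,"ty":0,"tz":15,"wx":0,"wy":0,"wz":0,"fingers":1},{"tx":65,"ty":0,"tz":55,"wx":0,"wy":0,"wz":0,"fingers":1},{"tx":65,"ty":0,"tz":90,"wx":0,"wy":0,"wz":0,"fingers":1},{"tx":65,"ty":0,"tz":110,"wx":0,"wy":0,"wz":0,"fingers":1}])

```text
time: 10.25
ee_pos: [0.5213, -0.0279, 0.1378]
tool_rot: [-2.215, -2.222, 0.003]
force: [-0.5, 0.1, -0.0]
gripper_width: 0.0871
grip_force: 0.0
```

>>> send_rows(rows=[{"tx":0,"ty":0,"tz":0,"wx":0,"wy":0,"wz":0,"fingers":1},{"tx":0,"ty":0,"tz":0,"wx":0,"wy":0,"wz":0,"fingers":1},{"tx":0,"ty":0,"tz":0,"wx":0,"wy":0,"wz":0,"fingers":1},{"tx":0,"ty":0,"tz":0,"wx":0,"wy":0,"wz":0,"fingers":1},{"tx":0,"ty":0,"tz":0,"wx":0,"wy":0,"wz":0,"fingers":1}])

```text
time: 10.67
ee_pos: [0.525, -0.0316, 0.1438]
tool_rot: [2.219, 2.22, 0.003]
force: [0.2, -0.3, 0.3]
gripper_width: 0.087
grip_force: 0.0
```

Run:
```python
from h import *
print(yaw(),get_state()["ee_pos"]);plan([.5237,-.0315,.026],90)
```

```text
90.02607607083092 [ 0.52501585 -0.03155703  0.14381121]
plan t [ 1.000e-01 -1.800e+00  1.178e+02] w [0.2 0.  0. ]
```

>>> send_rows(rows=[{"tx":0,"ty":-1,"tz":30,"wx":0,"wy":0,"wz":0,"fingers":1},{"tx":0,"ty":-1,"tz":60,"wx":0,"wy":0,"wz":0,"fingers":1},{"tx":0,"ty":-1,"tz":90,"wx":0,"wy":0,"wz":0,"fingers":1},{"tx":0,"ty":-1,"tz":108,"wx":0,"wy":0,"wz":0,"fingers":1},{"tx":0,"ty":-1,"tz":116,"wx":0,"wy":0,"wz":0,"fingers":1}])

```text
time: 11.08
ee_pos: [0.5211, -0.0313, 0.0236]
tool_rot: [-2.22, -2.22, 0.002]
force: [-0.9, -0.2, -0.0]
gripper_width: 0.0874
grip_force: 0.0
```

>>> send_rows(rows=[{"tx":0,"ty":0,"tz":0,"wx":0,"wy":0,"wz":0,"fingers":0.8},{"tx":0,"ty":0,"tz":0,"wx":0,"wy":0,"wz":0,"fingers":0.6},{"tx":0,"ty":0,"tz":0,"wx":0,"wy":0,"wz":0,"fingers":0.5},{"tx":0,"ty":0,"tz":0,"wx":0,"wy":0,"wz":0,"fingers":0.5},{"tx":0,"ty":0,"tz":0,"wx":0,"wy":0,"wz":0,"fingers":0.5}], newtons=15)

```text
time: 11.5
ee_pos: [0.5238, -0.0317, 0.0271]
tool_rot: [2.219, 2.22, 0.003]
force: [0.2, -0.2, 0.4]
gripper_width: 0.0611
grip_force: 0.0
```

>>> send_rows(rows=[{"tx":0,"ty":0,"tz":0,"wx":0,"wy":0,"wz":0,"fingers":0.5},{"tx":0,"ty":0,"tz":0,"wx":0,"wy":0,"wz":0,"fingers":0.5},{"tx":0,"ty":0,"tz":0,"wx":0,"wy":0,"wz":0,"fingers":0.5},{"tx":0,"ty":0,"tz":0,"wx":0,"wy":0,"wz":0,"fingers":0.5},{"tx":0,"ty":0,"tz":0,"wx":0,"wy":0,"wz":0,"fingers":0.5}])

```text
time: 11.92
ee_pos: [0.5235, -0.0317, 0.0268]
tool_rot: [2.22, 2.221, 0.002]
force: [-0.6, 0.1, 6.6]
gripper_width: 0.0566
grip_force: 15.0
```

>>> send_rows(rows=[{"tx":0,"ty":0,"tz":-30,"wx":0,"wy":0,"wz":0,"fingers":0.5},{"tx":0,"ty":0,"tz":-70,"wx":0,"wy":0,"wz":0,"fingers":0.5},{"tx":0,"ty":0,"tz":-110,"wx":0,"wy":0,"wz":0,"fingers":0.5},{"tx":20,"ty":0,"tz":-145,"wx":0,"wy":0,"wz":0,"fingers":0.5},{"tx":45,"ty":0,"tz":-170,"wx":0,"wy":0,"wz":0,"fingers":0.5}])

```text
time: 12.33
ee_pos: [0.5236, 0.0126, 0.1994]
tool_rot: [2.221, 2.216, 0.004]
force: [0.6, 0.3, -0.6]
gripper_width: 0.0568
grip_force: 15.0
```

>>> send_rows(rows=[{"tx":20,"ty":-2,"tz":0,"wx":0,"wy":0,"wz":0,"fingers":0.5},{"tx":40,"ty":-4,"tz":0,"wx":0,"wy":0,"wz":0,"fingers":0.5},{"tx":50,"ty":-4,"tz":0,"wx":0,"wy":0,"wz":0,"fingers":0.5},{"tx":50,"ty":-4,"tz":0,"wx":0,"wy":0,"wz":0,"fingers":0.5},{"tx":50,"ty":-4,"tz":0,"wx":0,"wy":0,"wz":0,"fingers":0.5}])

```text
time: 12.75
ee_pos: [0.5181, 0.0635, 0.1949]
tool_rot: [-2.219, -2.223, 0.002]
force: [-0.4, -0.4, -0.3]
gripper_width: 0.0567
grip_force: 15.0
```

>>> send_rows(rows=[{"tx":0,"ty":0,"tz":0,"wx":0,"wy":0,"wz":0,"fingers":0.5},{"tx":0,"ty":0,"tz":0,"wx":0,"wy":0,"wz":0,"fingers":0.5},{"tx":0,"ty":0,"tz":0,"wx":0,"wy":0,"wz":0,"fingers":0.5},{"tx":0,"ty":0,"tz":0,"wx":0,"wy":0,"wz":0,"fingers":0.5},{"tx":0,"ty":0,"tz":0,"wx":0,"wy":0,"wz":0,"fingers":0.5}])

```text
time: 13.17
ee_pos: [0.5185, 0.063, 0.1954]
tool_rot: [-2.222, -2.221, 0.0]
force: [0.5, 0.1, 0.6]
gripper_width: 0.0566
grip_force: 15.0
```

Run:
```python
from h import *
s=get_state();print(yaw(),s["ee_pos"],s["gripper_width"],s["force"])
im,d,P=cloud("wrist"); save(im,"w8");np.savez("w8",im=im,d=d,P=P)
e=s["ee_pos"];p=P[(d>0)&(P[...,2]>.12)];q=p[np.hypot(p[:,0]-e[0],p[:,1]-e[1])<.045];b=e[2]-.0138
for lo,hi in((-.005,.0),(0,.009),(.009,.0115),(.0225,.033),(.035,.045),(.047,.055),(.056,.066)):
    t=q[(q[:,2]-b>lo)&(q[:,2]-b<hi)];print(lo,len(t),circ(t) if len(t)>20 else "",t[:,0].min()/2+t[:,0].max()/2 if len(t) else "")
p=P[(d>0)&(P[...,2]<.14)];c=np.array([.5193,.164]);rr=np.hypot(*(p[:,:2]-c).T)
t=p[(rr<.02)&(p[:,2]>.111)];print("pin",circ(t),t[:,:2].mean(0),t[:,2].max(),len(t))
t=p[(rr<.015)&(p[:,2]>.0925)&(p[:,2]<.099)];print("square",len(t),cv2.minAreaRect((t[:,:2]*1000).astype(np.float32)))
t=p[(abs(rr-.056)<.003)&(abs(p[:,2]-.0665)<.0015)];print("rim",circ(t),len(t))
t=p[(rr<.021)&(abs(p[:,2]-.0835)<.002)];print("collar",circ(t),len(t))
save(im[0:400],"w8c")
```

```text
89.98398575981494 [0.51848178 0.06299927 0.19542897] 0.056614431454045544 [0.4663452  0.07690785 0.55901697]
-0.005 0  
0 352 (array([0.5189775 , 0.06408799]), np.float64(0.03114886128859603)) 0.5191001743660325
0.009 1153 (array([0.51890729, 0.06548307]), np.float64(0.02790021525792938)) 0.5189077195230662
0.0225 1877 (array([0.51905456, 0.05816696]), np.float64(0.030666338545269668)) 0.5190666400247079
0.035 2524 (array([0.51915572, 0.05582093]), np.float64(0.03031573992918295)) 0.5191523884359784
0.047 2234 (array([0.51896119, 0.05349864]), np.float64(0.02998804480890142)) 0.5188781337132249
0.056 2100 (array([0.51905593, 0.06460065]), np.float64(0.02490735412914354)) 0.519126105159559
pin (array([0.51917293, 0.16389192]), np.float64(0.002917482703311412)) [0.51917441 0.16381733] 0.11988860137873297 132
square 387 ((519.1925048828125, 164.1866912841797), (16.041744232177734, 16.099374771118164), 63.386287689208984)
rim (array([0.51922152, 0.16410398]), np.float64(0.05588144245330573)) 2005
collar (array([0.5184625 , 0.16412771]), np.float64(0.014822434478487325)) 1016
```

View pics/w8c.png

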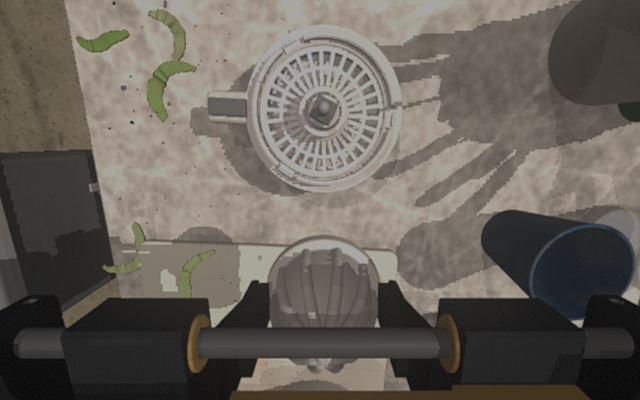

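>>> send_rows(rows=[{"tx":30,"ty":0,"tz":0,"wx":0,"wy":0,"wz":0,"fingers":0.5},{"tx":65,"ty":0,"tz":0,"wx":0,"wy":0,"wz":0,"fingers":0.5},{"tx":90,"ty":0.2,"tz":0,"wx":0,"wy":0,"wz":0,"fingers":0.5},{"tx":100,"ty":0.2,"tz":0,"wx":0,"wy":0,"wz":0,"fingers":0.5},{"tx":100,"ty":0.2,"tz":0,"wx":0,"wy":0,"wz":0,"fingers":0.5}])

```text
time: 13.63
ee_pos: [0.5184, 0.1654, 0.1955]
tool_rot: [-2.217, -2.225, -0.0]
force: [-0.8, 0.4, -1.2]
gripper_width: 0.0563
grip_force: 15.0
```

>>> send_rows(rows=[{"tx":0,"ty":0,"tz":20,"wx":0,"wy":0,"wz":0,"fingers":0.5},{"tx":0,"ty":0,"tz":40,"wx":0,"wy":0,"wz":0,"fingers":0.5},{"tx":0,"ty":0,"tz":60,"wx":0,"wy":0,"wz":0,"fingers":0.5},{"tx":0,"ty":0,"tz":74,"wx":0,"wy":0,"wz":0,"fingers":0.5},{"tx":0,"ty":0,"tz":76,"wx":0,"wy":0,"wz":0,"fingers":0.5}])

```text
time: 14.05
ee_pos: [0.5164, 0.1617, 0.1162]
tool_rot: [-2.22, -2.219, 0.008]
force: [-0.4, -0.6, -1.1]
gripper_width: 0.0567
grip_force: 15.0
```

>>> send_rows(rows=[{"tx":0,"ty":0,"tz":0,"wx":0,"wy":0,"wz":0,"fingers":0.5},{"tx":0,"ty":0,"tz":0,"wx":0,"wy":0,"wz":0,"fingers":0.5},{"tx":0,"ty":0,"tz":0,"wx":0,"wy":0,"wz":0,"fingers":0.5},{"tx":0,"ty":0,"tz":0,"wx":0,"wy":0,"wz":0,"fingers":0.5},{"tx":0,"ty":0,"tz":0,"wx":0,"wy":0,"wz":0,"fingers":0.5}])

```text
time: 14.47
ee_pos: [0.5193, 0.1636, 0.1207]
tool_rot: [2.22, 2.221, 0.002]
force: [0.1, -0.4, 0.2]
gripper_width: 0.0568
grip_force: 15.0
```

Run:
```python
from h import *
s=get_state();print(yaw(),s["ee_pos"],s["gripper_width"],s["force"])
im,d,P=cloud("wrist"); save(im,"w9")
e=s["ee_pos"];p=P[d>0];b=e[2]-.0138;q=p[np.hypot(p[:,0]-e[0],p[:,1]-e[1])<.036]
for lo,hi in((-.002,.009),(.0,.009)):
    t=q[(q[:,2]-b>lo)&(q[:,2]-b<hi)];r=np.hypot(*(t[:,:2]-e[:2]).T);t=t[r>.0285];print(lo,len(t),circ(t),t[:,2].min())
c=np.array([.5193,.164]);rr=np.hypot(*(p[:,:2]-c).T)
t=p[(abs(rr-.056)<.003)&(abs(p[:,2]-.0665)<.0015)];print("rim",circ(t),len(t))
t=p[(abs(rr-.0625)<.003)&(abs(p[:,2]-.0545)<.0015)];print("sh",circ(t),len(t))
```

```text
90.03408044707335 [0.51932758 0.16355716 0.12069138] 0.056819767061844745 [ 0.10957663 -0.38980471  0.18699191]
-0.002 354 (array([0.51983325, 0.16454356]), np.float64(0.031239096379087256)) 0.10838500388320113
0.0 354 (array([0.51983325, 0.16454356]), np.float64(0.031239096379087256)) 0.10838500388320113
rim (array([0.51908531, 0.16449536]), np.float64(0.055852597538391224)) 1637
sh (array([0.51919904, 0.16355213]), np.float64(0.0629716100015631)) 2774
```

>>> send_rows(rows=[{"tx":0,"ty":-0.6,"tz":3,"wx":0,"wy":0,"wz":0,"fingers":0.5},{"tx":0,"ty":-0.6,"tz":6,"wx":0,"wy":0,"wz":0,"fingers":0.5},{"tx":0,"ty":-0.6,"tz":9,"wx":0,"wy":0,"wz":0,"fingers":0.5},{"tx":0,"ty":-0.6,"tz":11,"wx":0,"wy":0,"wz":0,"fingers":0.5},{"tx":0,"ty":-0.6,"tz":12,"wx":0,"wy":0,"wz":0,"fingers":0.5}], newtons=10)

```text
time: 14.93
ee_pos: [0.5175, 0.1635, 0.1068]
tool_rot: [-2.22, -2.222, 0.001]
force: [-0.2, -0.5, -0.7]
gripper_width: 0.0568
grip_force: 10.0
```

>>> send_rows(rows=[{"tx":0,"ty":0,"tz":1,"wx":0,"wy":0,"wz":0,"fingers":0.5},{"tx":0,"ty":0,"tz":1.5,"wx":0,"wy":0,"wz":0,"fingers":0.5},{"tx":0,"ty":0,"tz":2,"wx":0,"wy":0,"wz":0,"fingers":0.5},{"tx":0,"ty":0,"tz":2,"wx":0,"wy":0,"wz":0,"fingers":0.5},{"tx":0,"ty":0,"tz":2,"wx":0,"wy":0,"wz":0,"fingers":0.5}])

```text
time: 15.35
ee_pos: [0.5181, 0.1636, 0.1056]
tool_rot: [2.221, 2.222, 0.0]
force: [0.2, -0.2, -0.5]
gripper_width: 0.057
grip_force: 10.0
```

>>> send_rows(rows=[{"tx":0,"ty":0,"tz":1,"wx":0,"wy":0,"wz":0,"fingers":0.5},{"tx":0,"ty":0,"tz":2,"wx":0,"wy":0,"wz":0,"fingers":0.5},{"tx":0,"ty":0,"tz":2.5,"wx":0,"wy":0,"wz":0,"fingers":0.5},{"tx":0,"ty":0,"tz":3,"wx":0,"wy":0,"wz":0,"fingers":0.5},{"tx":0,"ty":0,"tz":3,"wx":0,"wy":0,"wz":0,"fingers":0.5}])

```text
time: 15.77
ee_pos: [0.5179, 0.1635, 0.1024]
tool_rot: [-2.221, -2.222, 0.0]
force: [-0.5, 0.1, -1.1]
gripper_width: 0.0568
grip_force: 10.0
```

>>> send_rows(rows=[{"tx":0,"ty":0,"tz":0.3,"wx":0,"wy":0,"wz":0,"fingers":0.5},{"tx":0,"ty":0,"tz":0.6,"wx":0,"wy":0,"wz":0,"fingers":0.5},{"tx":0,"ty":0,"tz":1,"wx":0,"wy":0,"wz":0,"fingers":0.5},{"tx":0,"ty":0,"tz":1,"wx":0,"wy":0,"wz":0,"fingers":0.5},{"tx":0,"ty":0,"tz":1,"wx":0,"wy":0,"wz":0,"fingers":0.5}])

```text
time: 16.18
ee_pos: [0.518, 0.1635, 0.1015]
tool_rot: [-2.221, -2.222, 0.0]
force: [0.3, 0.4, -1.4]
gripper_width: 0.0569
grip_force: 10.0
```

>>> send_rows(rows=[{"tx":0,"ty":0,"tz":0.3,"wx":0,"wy":0,"wz":0,"fingers":0.5},{"tx":0,"ty":0,"tz":0.6,"wx":0,"wy":0,"wz":0,"fingers":0.5},{"tx":0,"ty":0,"tz":1,"wx":0,"wy":0,"wz":0,"fingers":0.5},{"tx":0,"ty":0,"tz":1,"wx":0,"wy":0,"wz":0,"fingers":0.5},{"tx":0,"ty":0,"tz":1,"wx":0,"wy":0,"wz":0,"fingers":0.5}])

```text
time: 16.6
ee_pos: [0.5181, 0.1636, 0.1008]
tool_rot: [2.221, 2.222, 0.0]
force: [0.2, 0.7, 0.5]
gripper_width: 0.0569
grip_force: 10.0
```

>>> send_rows(rows=[{"tx":0,"ty":0,"tz":0.3,"wx":0,"wy":0,"wz":0,"fingers":0.5},{"tx":0,"ty":0,"tz":0.6,"wx":0,"wy":0,"wz":0,"fingers":0.5},{"tx":0,"ty":0,"tz":0.8,"wx":0,"wy":0,"wz":0,"fingers":0.5},{"tx":0,"ty":0,"tz":0.8,"wx":0,"wy":0,"wz":0,"fingers":0.5},{"tx":0,"ty":0,"tz":0.8,"wx":0,"wy":0,"wz":0,"fingers":0.5}])

```text
time: 17.02
ee_pos: [0.5183, 0.1634, 0.0998]
tool_rot: [2.22, 2.222, 0.001]
force: [1.9, -0.3, 0.9]
gripper_width: 0.0569
grip_force: 10.0
```

>>> send_rows(rows=[{"tx":0,"ty":0,"tz":0.4,"wx":0,"wy":0,"wz":0,"fingers":0.5},{"tx":0,"ty":0,"tz":0.8,"wx":0,"wy":0,"wz":0,"fingers":0.5},{"tx":0,"ty":0,"tz":1.2,"wx":0,"wy":0,"wz":0,"fingers":0.5},{"tx":0,"ty":0,"tz":1.5,"wx":0,"wy":0,"wz":0,"fingers":0.5},{"tx":0,"ty":0,"tz":1.5,"wx":0,"wy":0,"wz":0,"fingers":0.5}])

```text
time: 17.43
ee_pos: [0.5184, 0.1634, 0.0985]
tool_rot: [2.22, 2.221, 0.001]
force: [1.5, -1.4, 2.2]
gripper_width: 0.0569
grip_force: 10.0
```

Run:
```python
from h import *
s=get_state();print(yaw(),s["ee_pos"],s["gripper_width"],s["force"],s["moment"])
im,d,P=cloud("wrist"); save(im,"w10");p=P[d>0];q=p[np.hypot(p[:,0]-.5192,p[:,1]-.1642)<.033]
t=q[np.hypot(q[:,0]-.5192,q[:,1]-.1642)>.0287]
print("brim top z",[(z,((t[:,2]*1000).round()==z).sum()) for z in range(80,104)])
t=t[(t[:,2]>.082)&(t[:,2]<.097)];print(circ(t),len(t))
```

```text
90.02710033697772 [0.51840399 0.16344873 0.09852819] 0.05686667318494193 [ 1.54015112 -1.39979241  2.22138063] [-0.27263199 -0.49857606 -0.026247  ]
brim top z [(80, np.int64(0)), (81, np.int64(0)), (82, np.int64(0)), (83, np.int64(0)), (84, np.int64(0)), (85, np.int64(0)), (86, np.int64(2)), (87, np.int64(4)), (88, np.int64(26)), (89, np.int64(51)), (90, np.int64(48)), (91, np.int64(73)), (92, np.int64(71)), (93, np.int64(85)), (94, np.int64(222)), (95, np.int64(347)), (96, np.int64(170)), (97, np.int64(18)), (98, np.int64(0)), (99, np.int64(7)), (100, np.int64(24)), (101, np.int64(16)), (102, np.int64(25)), (103, np.int64(35))]
(array([0.51906915, 0.16540049]), np.float64(0.029417640997344032)) 1115
```

>>> send_rows(rows=[{"tx":0,"ty":0,"tz":1,"wx":0,"wy":0,"wz":0,"fingers":0.5},{"tx":0,"ty":0,"tz":2,"wx":0,"wy":0,"wz":0,"fingers":0.5},{"tx":0,"ty":0,"tz":3,"wx":0,"wy":0,"wz":0,"fingers":0.5},{"tx":0,"ty":0,"tz":3,"wx":0,"wy":0,"wz":0,"fingers":0.5},{"tx":0,"ty":0,"tz":3,"wx":0,"wy":0,"wz":0,"fingers":0.5}])

```text
time: 17.9
ee_pos: [0.5184, 0.1635, 0.0956]
tool_rot: [2.22, 2.221, 0.001]
force: [1.5, -1.9, 5.1]
gripper_width: 0.0573
grip_force: 10.0
```

```bash
cat > st.py <<'E'
from h import *
s=get_state();print(yaw(),s["ee_pos"],s["gripper_width"],s["force"],s["moment"])
im,d,P=cloud("wrist");p=P[d>0];r=np.hypot(p[:,0]-.5192,p[:,1]-.1642)
t=p[(r>.0287)&(r<.0305)&(p[:,2]>.07)];h=np.histogram(t[:,2]*1000,np.arange(75,110,.5));k=h[0].argmax();print("brim top",h[1][k-2:k+3],h[0][k-2:k+3])
E
python3 st.py
```

```text
90.02819059344422 [0.51842591 0.16349619 0.09559054] 0.05729856712881149 [ 1.45238659 -1.88832382  5.10779639] [-0.37004506 -0.53327498 -0.12291681]
brim top [91.  91.5 92.  92.5 93. ] [ 88 134 140 103  39]
```

>>> send_rows(rows=[{"tx":0,"ty":0,"tz":0,"wx":0,"wy":0,"wz":1,"fingers":0.5},{"tx":0,"ty":0,"tz":0,"wx":0,"wy":0,"wz":2,"fingers":0.5},{"tx":0,"ty":0,"tz":0,"wx":0,"wy":0,"wz":3,"fingers":0.5},{"tx":0,"ty":0,"tz":0,"wx":0,"wy":0,"wz":3,"fingers":0.5},{"tx":0,"ty":0,"tz":0,"wx":0,"wy":0,"wz":3,"fingers":0.5}])

```text
time: 18.37
ee_pos: [0.5181, 0.1635, 0.0951]
tool_rot: [2.278, 2.163, 0.0]
force: [5.3, -1.6, 1.4]
gripper_width: 0.057
grip_force: 10.0
```

```bash
python3 st.py
```

```text
87.02844023775155 [0.5181338  0.16352113 0.09511156] 0.05697228962067482 [ 5.25992749 -1.59446511  1.44521444] [-0.28367238 -0.92608123 -0.0314288 ]
brim top [91.  91.5 92.  92.5 93. ] [108 146 149  88  22]
```

>>> send_rows(rows=[{"tx":-0.2,"ty":0.4,"tz":0,"wx":0,"wy":0,"wz":1,"fingers":0.5},{"tx":-0.2,"ty":0.5,"tz":1,"wx":0,"wy":0,"wz":2,"fingers":0.5},{"tx":-0.2,"ty":0.5,"tz":2,"wx":0,"wy":0,"wz":2,"fingers":0.5},{"tx":-0.2,"ty":0.5,"tz":3,"wx":0,"wy":0,"wz":2,"fingers":0.5},{"tx":-0.2,"ty":0.5,"tz":3,"wx":0,"wy":0,"wz":2,"fingers":0.5}])

```text
time: 18.83
ee_pos: [0.518, 0.1633, 0.0917]
tool_rot: [-2.315, -2.123, 0.001]
force: [3.6, -0.2, 0.4]
gripper_width: 0.0571
grip_force: 10.0
```

```bash
python3 st.py
```

```text
85.04017524308367 [0.51802909 0.16332137 0.0917209 ] 0.057051655844269536 [ 3.62545133 -0.1850951   0.44715763] [-0.15292744 -0.59429039 -0.05650117]
brim top [87.5 88.  88.5 89.  89.5] [ 55 127 159 130  52]
```

>>> send_rows(rows=[{"tx":0,"ty":0.4,"tz":1,"wx":0,"wy":0,"wz":0,"fingers":0.5},{"tx":0,"ty":0.4,"tz":2,"wx":0,"wy":0,"wz":0,"fingers":0.5},{"tx":0,"ty":0.4,"tz":3,"wx":0,"wy":0,"wz":0,"fingers":0.5},{"tx":0,"ty":0.4,"tz":3.6,"wx":0,"wy":0,"wz":0,"fingers":0.5},{"tx":0,"ty":0.4,"tz":3.6,"wx":0,"wy":0,"wz":0,"fingers":0.5}])

```text
time: 19.3
ee_pos: [0.5182, 0.1633, 0.0882]
tool_rot: [-2.315, -2.123, 0.002]
force: [0.4, 0.0, -0.2]
gripper_width: 0.0572
grip_force: 10.0
```

```bash
python3 st.py
```

```text
85.03735197948149 [0.51824838 0.16332436 0.08822375] 0.057191526172472786 [ 0.39764622  0.01527245 -0.24560556] [-0.04772877 -0.17896102 -0.02477597]
brim top [84.  84.5 85.  85.5 86. ] [ 72 125 160 127  57]
```

>>> send_rows(rows=[{"tx":0,"ty":0,"tz":0.4,"wx":0,"wy":0,"wz":0,"fingers":0.5},{"tx":0,"ty":0,"tz":0.8,"wx":0,"wy":0,"wz":0,"fingers":0.5},{"tx":0,"ty":0,"tz":1.2,"wx":0,"wy":0,"wz":0,"fingers":0.5},{"tx":0,"ty":0,"tz":1.2,"wx":0,"wy":0,"wz":0,"fingers":0.5},{"tx":0,"ty":0,"tz":1.2,"wx":0,"wy":0,"wz":0,"fingers":0.5}])

```text
time: 19.77
ee_pos: [0.5183, 0.1634, 0.088]
tool_rot: [-2.315, -2.123, 0.001]
force: [-4.4, -0.9, 7.2]
gripper_width: 0.0568
grip_force: 10.0
```

```bash
python3 st.py
```

```text
85.04040118192464 [0.51834347 0.16335542 0.08798834] 0.05677951115536842 [-4.36860448 -0.89560646  7.15692878] [-0.10619561  0.63841195 -0.02060976]
brim top [84.  84.5 85.  85.5 86. ] [ 62 131 169 110  45]
```

>>> send_rows(rows=[{"tx":0,"ty":0,"tz":-1,"wx":0,"wy":0,"wz":0,"fingers":0.8},{"tx":0,"ty":0,"tz":-1,"wx":0,"wy":0,"wz":0,"fingers":1},{"tx":0,"ty":0,"tz":-1,"wx":0,"wy":0,"wz":0,"fingers":1},{"tx":0,"ty":0,"tz":-1,"wx":0,"wy":0,"wz":0,"fingers":1},{"tx":0,"ty":0,"tz":-4,"wx":0,"wy":0,"wz":0,"fingers":1}])

```text
time: 20.23
ee_pos: [0.5183, 0.1632, 0.0908]
tool_rot: [-2.315, -2.123, 0.002]
force: [-0.3, -0.1, -0.2]
gripper_width: 0.0821
grip_force: 0.0
```

>>> send_rows(rows=[{"tx":0,"ty":0,"tz":-25,"wx":0,"wy":0,"wz":0,"fingers":1},{"tx":0,"ty":0,"tz":-60,"wx":0,"wy":0,"wz":0,"fingers":1},{"tx":0,"ty":0,"tz":-100,"wx":0,"wy":0,"wz":0,"fingers":1},{"tx":0,"ty":0,"tz":-140,"wx":0,"wy":0,"wz":-2.5,"fingers":1},{"tx":0,"ty":0,"tz":-165,"wx":0,"wy":0,"wz":-5,"fingers":1}])

```text
time: 20.65
ee_pos: [0.5202, 0.1635, 0.2614]
tool_rot: [2.216, 2.222, 0.007]
force: [1.6, 0.4, 0.4]
gripper_width: 0.0868
grip_force: 0.0
```

>>> send_rows(rows=[{"tx":-30,"ty":0,"tz":0,"wx":0,"wy":0,"wz":0,"fingers":1},{"tx":-65,"ty":0,"tz":0,"wx":0,"wy":0,"wz":0,"fingers":1},{"tx":-100,"ty":0,"tz":0,"wx":0,"wy":0,"wz":0,"fingers":1},{"tx":-120,"ty":0,"tz":0,"wx":0,"wy":0,"wz":0,"fingers":1},{"tx":-120,"ty":0,"tz":0,"wx":0,"wy":0,"wz":0,"fingers":1}])

```text
time: 21.07
ee_pos: [0.5189, 0.0397, 0.2567]
tool_rot: [2.224, 2.217, -0.001]
force: [0.6, -0.2, 0.8]
gripper_width: 0.0872
grip_force: 0.0
```

Run:
```python
from h import *
s=get_state();print(yaw(),s["ee_pos"],s["force"])
im,d,P=cloud("wrist"); save(im,"w11");p=P[d>0];r=np.hypot(p[:,0]-.5192,p[:,1]-.1642)
t=p[(r<.02)&(p[:,2]<.2)];print("tip z",np.percentile(t[:,2],[95,99.5]))
t=p[(r<.035)&(p[:,2]<.0875)&(p[:,2]>.0825)];print("brim",circ(t),np.median(t[:,2]),len(t))
t=p[(r>.035)&(r<.05)&(p[:,2]>.055)&(p[:,2]<.075)];print("strainer z",np.median(t[:,2]))
T,D,Q=cloud("top");q=Q[(D>0)];r=np.hypot(q[:,0]-.509,q[:,1]+.194)
k=q[(r<.03)&(q[:,2]>.118)];print("knob",k[:,:2].mean(0),k[:,2].max(),len(k));plan([.509,-.194-.09,.25],90)
```

```text
89.81718448083379 [0.51894898 0.0397374  0.25668395] [ 0.63486638 -0.23059361  0.7847645 ]
tip z [0.13902968 0.14126529]
brim (array([0.51924254, 0.16469611]), np.float64(0.028726480964301426)) 0.0851970964630569 997
strainer z 0.06352993617922112
knob [ 0.50900679 -0.19822066] 0.1355211812266024 73
plan t [-326.8   -9.5    6.4] w [ 0.  -0.  -0.1]
```

>>> send_rows(rows=[{"tx":-35,"ty":-2,"tz":0,"wx":0,"wy":0,"wz":0,"fingers":1},{"tx":-75,"ty":-4,"tz":0,"wx":0,"wy":0,"wz":0,"fingers":1},{"tx":-115,"ty":-6,"tz":0,"wx":0,"wy":0,"wz":0,"fingers":1},{"tx":-155,"ty":-8,"tz":0,"wx":0,"wy":0,"wz":0,"fingers":0.8},{"tx":-195,"ty":-9,"tz":0,"wx":0,"wy":0,"wz":0,"fingers":0.7}])

```text
time: 21.58
ee_pos: [0.5102, -0.1519, 0.2566]
tool_rot: [2.218, 2.225, 0.001]
force: [2.0, -0.0, -0.4]
gripper_width: 0.0797
grip_force: 0.0
```

>>> send_rows(rows=[{"tx":-35,"ty":0,"tz":0,"wx":0,"wy":0,"wz":0,"fingers":0.7},{"tx":-75,"ty":0,"tz":0,"wx":0,"wy":0,"wz":0,"fingers":0.7},{"tx":-105,"ty":0,"tz":0,"wx":0,"wy":0,"wz":0,"fingers":0.7},{"tx":-125,"ty":0,"tz":0,"wx":0,"wy":0,"wz":0,"fingers":0.7},{"tx":-125,"ty":0,"tz":0,"wx":0,"wy":0,"wz":0,"fingers":0.7}])

```text
time: 22.0
ee_pos: [0.5103, -0.2794, 0.256]
tool_rot: [2.223, 2.219, -0.001]
force: [-0.3, 0.4, -0.5]
gripper_width: 0.0614
grip_force: 0.0
```

>>> send_rows(rows=[{"tx":0,"ty":0,"tz":0,"wx":0,"wy":0,"wz":0,"fingers":0.7},{"tx":0,"ty":0,"tz":0,"wx":0,"wy":0,"wz":0,"fingers":0.7},{"tx":0,"ty":0,"tz":0,"wx":0,"wy":0,"wz":0,"fingers":0.7},{"tx":0,"ty":0,"tz":0,"wx":0,"wy":0,"wz":0,"fingers":0.7},{"tx":0,"ty":0,"tz":0,"wx":0,"wy":0,"wz":0,"fingers":0.7}])

```text
time: 22.42
ee_pos: [0.5105, -0.2755, 0.2566]
tool_rot: [2.219, 2.224, 0.0]
force: [0.1, -0.0, -0.0]
gripper_width: 0.0607
grip_force: 0.0
```

Run:
```python
from h import *
s=get_state();print(yaw(),s["ee_pos"],s["force"])
im,d,P=cloud("wrist"); save(im,"w12");p=P[(d>0)&(P[...,2]<.16)];r=np.hypot(p[:,0]-.509,p[:,1]+.197)
t=p[(r<.03)&(p[:,2]>.118)];print("knob",circ(t),t[:,:2].mean(0),t[:,:2].min(0),t[:,:2].max(0),np.percentile(t[:,2],[50,90,99]),len(t))
plan([.509-.0007,-.197-.001,.15],90)
```

```text
90.12813265625485 [ 0.51047084 -0.27554198  0.25664288] [ 0.14753959 -0.03311139 -0.02642012]
knob (array([ 0.5087197 , -0.19825856]), np.float64(0.008212855754385183)) [ 0.50872868 -0.198159  ] [ 0.49738334 -0.21014587] [ 0.51969499 -0.18717868] [0.13113454 0.13216855 0.13283372] 658
plan t [ 77.8  -2.  106.6] w [0.  0.  0.1]
```

>>> send_rows(rows=[{"tx":38,"ty":-1,"tz":0,"wx":0,"wy":0,"wz":0,"fingers":0.7},{"tx":70,"ty":-2.5,"tz":0,"wx":0,"wy":0,"wz":0,"fingers":0.7},{"tx":76,"ty":-2.5,"tz":30,"wx":0,"wy":0,"wz":0,"fingers":0.7},{"tx":76,"ty":-2.5,"tz":65,"wx":0,"wy":0,"wz":0,"fingers":0.7},{"tx":76,"ty":-2.5,"tz":90,"wx":0,"wy":0,"wz":0,"fingers":0.7}])

```text
time: 22.88
ee_pos: [0.5073, -0.1991, 0.1649]
tool_rot: [2.218, 2.224, 0.0]
force: [-0.2, -0.8, -1.2]
gripper_width: 0.0609
grip_force: 0.0
```

>>> send_rows(rows=[{"tx":0,"ty":0,"tz":10,"wx":0,"wy":0,"wz":0,"fingers":0.7},{"tx":0,"ty":0,"tz":20,"wx":0,"wy":0,"wz":0,"fingers":0.7},{"tx":0,"ty":0,"tz":30,"wx":0,"wy":0,"wz":0,"fingers":0.7},{"tx":0,"ty":0,"tz":40,"wx":0,"wy":0,"wz":0,"fingers":0.7},{"tx":0,"ty":0,"tz":50,"wx":0,"wy":0,"wz":0,"fingers":0.7}])

```text
time: 23.3
ee_pos: [0.5085, -0.2014, 0.117]
tool_rot: [2.219, 2.22, 0.001]
force: [-0.1, 0.2, -0.6]
gripper_width: 0.061
grip_force: 0.0
```

>>> send_rows(rows=[{"tx":0,"ty":0,"tz":3,"wx":0,"wy":0,"wz":0,"fingers":0.7},{"tx":0,"ty":0,"tz":6,"wx":0,"wy":0,"wz":0,"fingers":0.5},{"tx":0,"ty":0,"tz":7,"wx":0,"wy":0,"wz":0,"fingers":0.35},{"tx":0,"ty":0,"tz":7,"wx":0,"wy":0,"wz":0,"fingers":0.15},{"tx":0,"ty":0,"tz":7,"wx":0,"wy":0,"wz":0,"fingers":0.15}], newtons=25)

```text
time: 23.72
ee_pos: [0.5079, -0.2009, 0.11]
tool_rot: [2.22, 2.221, 0.0]
force: [-0.7, 0.3, 0.4]
gripper_width: 0.0419
grip_force: 0.0
```

>>> send_rows(rows=[{"tx":0,"ty":0,"tz":0,"wx":0,"wy":0,"wz":0,"fingers":0.15},{"tx":0,"ty":0,"tz":0,"wx":0,"wy":0,"wz":0,"fingers":0.15},{"tx":0,"ty":0,"tz":0,"wx":0,"wy":0,"wz":0,"fingers":0.15},{"tx":0,"ty":0,"tz":0,"wx":0,"wy":0,"wz":0,"fingers":0.15},{"tx":0,"ty":0,"tz":0,"wx":0,"wy":0,"wz":0,"fingers":0.15}])

```text
time: 24.13
ee_pos: [0.5079, -0.2009, 0.1098]
tool_rot: [2.22, 2.221, 0.0]
force: [0.6, 0.1, -0.4]
gripper_width: 0.0224
grip_force: 25.0
```

>>> send_rows(rows=[{"tx":0,"ty":0,"tz":-15,"wx":0,"wy":0,"wz":0,"fingers":0.15},{"tx":0,"ty":0,"tz":-50,"wx":0,"wy":0,"wz":0,"fingers":0.15},{"tx":0,"ty":0,"tz":-90,"wx":0,"wy":0,"wz":0,"fingers":0.15},{"tx":0,"ty":0,"tz":-130,"wx":0,"wy":0,"wz":0,"fingers":0.15},{"tx":0,"ty":0,"tz":-165,"wx":0,"wy":0,"wz":0,"fingers":0.15}])

```text
time: 24.55
ee_pos: [0.5074, -0.2006, 0.2767]
tool_rot: [2.22, 2.222, 0.0]
force: [0.9, -0.9, -0.3]
gripper_width: 0.0226
grip_force: 25.0
```

>>> send_rows(rows=[{"tx":30,"ty":2,"tz":0,"wx":0,"wy":0,"wz":0,"fingers":0.15},{"tx":65,"ty":4,"tz":0,"wx":0,"wy":0,"wz":0,"fingers":0.15},{"tx":100,"ty":6,"tz":0,"wx":0,"wy":0,"wz":0,"fingers":0.15},{"tx":135,"ty":8,"tz":0,"wx":0,"wy":0,"wz":0,"fingers":0.15},{"tx":170,"ty":10.4,"tz":0,"wx":0,"wy":0,"wz":0,"fingers":0.15}])

```text
time: 24.97
ee_pos: [0.5173, -0.0292, 0.2742]
tool_rot: [-2.221, -2.221, 0.0]
force: [1.8, 1.5, -0.8]
gripper_width: 0.0226
grip_force: 25.0
```

>>> send_rows(rows=[{"tx":30,"ty":0,"tz":0,"wx":0,"wy":0,"wz":0,"fingers":0.15},{"tx":60,"ty":0,"tz":0,"wx":0,"wy":0,"wz":0,"fingers":0.15},{"tx":80,"ty":0,"tz":0,"wx":0,"wy":0,"wz":0,"fingers":0.15},{"tx":93,"ty":0,"tz":0,"wx":0,"wy":0,"wz":0,"fingers":0.15},{"tx":93,"ty":0,"tz":0,"wx":0,"wy":0,"wz":0,"fingers":0.15}])

```text
time: 25.38
ee_pos: [0.5173, 0.0649, 0.2741]
tool_rot: [-2.216, -2.225, -0.0]
force: [1.1, -0.8, -0.5]
gripper_width: 0.0224
grip_force: 25.0
```

Run:
```python
from h import *
get_image("wrist");s=get_state();print(yaw(),s["ee_pos"],s["force"],s["gripper_width"])
im,d,P=cloud("wrist"); save(im,"w13");e=s["ee_pos"];p=P[(d>0)];r=np.hypot(p[:,0]-e[0],p[:,1]-e[1])
b=e[2]-.0965
for lo,hi in((0,.01),(.01,.02),(.02,.04),(.04,.06)):
    t=p[(r<.075)&(p[:,2]-b>lo)&(p[:,2]-b<hi)];print(lo,len(t),circ(t) if len(t)>20 else "")
t=p[(r<.08)&(p[:,2]>b-.02)];print("lowest z",np.percentile(t[:,2],[.5,2])-b)
plan([.5183,.1620,.2],90)
```

```text
90.1774609178279 [0.51737893 0.06337951 0.2740631 ] [ 0.05027427 -0.90850261 -1.91684786] 0.02254996717754766
0 33 (array([0.51782157, 0.06612474]), np.float64(0.06322129838957406))
0.01 51 (array([0.5178528 , 0.06435736]), np.float64(0.06504005056306894))
0.02 117 (array([0.51783606, 0.06567022]), np.float64(0.06395221790950524))
0.04 682 (array([0.51794273, 0.06561379]), np.float64(0.06365689569026246))
lowest z [0.0562759  0.07633522]
plan t [99.6  1.  74.1] w [-0.   0.   0.1]
```

View pics/w13.png

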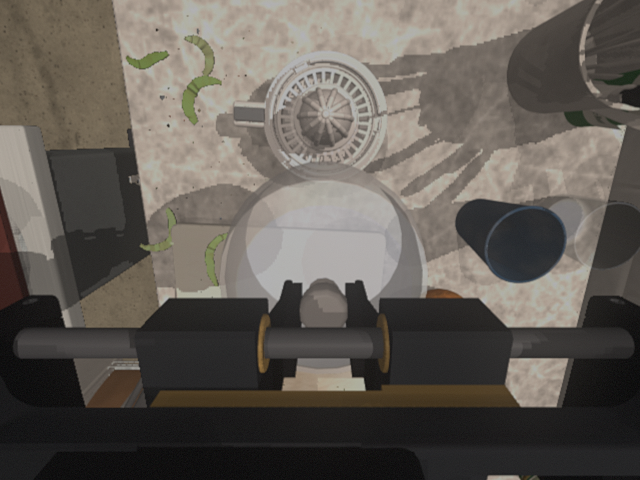

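>>> send_rows(rows=[{"tx":25,"ty":0,"tz":0,"wx":0,"wy":0,"wz":0,"fingers":0.15},{"tx":55,"ty":1,"tz":0,"wx":0,"wy":0,"wz":0,"fingers":0.15},{"tx":85,"ty":1.2,"tz":0,"wx":0,"wy":0,"wz":0,"fingers":0.15},{"tx":99,"ty":1.2,"tz":0,"wx":0,"wy":0,"wz":0,"fingers":0.15},{"tx":99,"ty":1.2,"tz":0,"wx":0,"wy":0,"wz":0,"fingers":0.15}])

```text
time: 25.9
ee_pos: [0.5188, 0.1627, 0.2741]
tool_rot: [-2.218, -2.223, -0.0]
force: [-0.5, 0.2, -0.9]
gripper_width: 0.0227
grip_force: 25.0
```

>>> send_rows(rows=[{"tx":0,"ty":0,"tz":20,"wx":0,"wy":0,"wz":0,"fingers":0.15},{"tx":0,"ty":0,"tz":45,"wx":0,"wy":0,"wz":0,"fingers":0.15},{"tx":0,"ty":0,"tz":70,"wx":0,"wy":0,"wz":0,"fingers":0.15},{"tx":0,"ty":0,"tz":90,"wx":0,"wy":0,"wz":0,"fingers":0.15},{"tx":0,"ty":0,"tz":100,"wx":0,"wy":0,"wz":0,"fingers":0.15}])

```text
time: 26.32
ee_pos: [0.5174, 0.1591, 0.1711]
tool_rot: [-2.221, -2.219, 0.007]
force: [-0.7, -0.2, -1.3]
gripper_width: 0.0228
grip_force: 25.0
```

>>> send_rows(rows=[{"tx":0,"ty":0,"tz":0,"wx":0,"wy":0,"wz":0,"fingers":0.15},{"tx":0,"ty":0,"tz":0,"wx":0,"wy":0,"wz":0,"fingers":0.15},{"tx":0,"ty":0,"tz":0,"wx":0,"wy":0,"wz":0,"fingers":0.15},{"tx":0,"ty":0,"tz":0,"wx":0,"wy":0,"wz":0,"fingers":0.15},{"tx":0,"ty":0,"tz":0,"wx":0,"wy":0,"wz":0,"fingers":0.15}])

```text
time: 26.73
ee_pos: [0.52, 0.1613, 0.1761]
tool_rot: [2.22, 2.221, 0.003]
force: [0.8, -0.1, -1.2]
gripper_width: 0.0223
grip_force: 25.0
```

Run:
```python
from h import *
s=get_state();print(yaw(),s["ee_pos"],s["force"],s["gripper_width"])
plan([.5183,.1620,.151],90)
```

```text
90.02862332086949 [0.519984   0.16130827 0.17607316] [ 0.77461815 -0.08351891 -1.19428681] 0.022313886109259932
plan t [ 0.7 -1.8 25.1] w [ 0.2 -0.   0. ]
```

>>> send_rows(rows=[{"tx":0.7,"ty":-1,"tz":5,"wx":0,"wy":0,"wz":0,"fingers":0.15},{"tx":0.7,"ty":-1,"tz":10,"wx":0,"wy":0,"wz":0,"fingers":0.15},{"tx":0.7,"ty":-1,"tz":15,"wx":0,"wy":0,"wz":0,"fingers":0.15},{"tx":0.7,"ty":-1,"tz":19,"wx":0,"wy":0,"wz":0,"fingers":0.15},{"tx":0.7,"ty":-1,"tz":21,"wx":0,"wy":0,"wz":0,"fingers":0.15}])

```text
time: 27.15
ee_pos: [0.5173, 0.1619, 0.1522]
tool_rot: [-2.22, -2.221, 0.002]
force: [-0.0, -1.1, -1.7]
gripper_width: 0.0224
grip_force: 25.0
```

>>> send_rows(rows=[{"tx":0,"ty":0,"tz":1,"wx":0,"wy":0,"wz":0,"fingers":0.15},{"tx":0,"ty":0,"tz":2,"wx":0,"wy":0,"wz":0,"fingers":0.15},{"tx":0,"ty":0,"tz":2,"wx":0,"wy":0,"wz":0,"fingers":0.15},{"tx":0,"ty":0,"tz":2,"wx":0,"wy":0,"wz":0,"fingers":0.15},{"tx":0,"ty":0,"tz":2,"wx":0,"wy":0,"wz":0,"fingers":0.15}])

```text
time: 27.57
ee_pos: [0.5182, 0.162, 0.1517]
tool_rot: [2.221, 2.222, 0.001]
force: [0.3, -0.4, -0.5]
gripper_width: 0.0223
grip_force: 25.0
```

>>> send_rows(rows=[{"tx":0,"ty":0,"tz":0.4,"wx":0,"wy":0,"wz":0,"fingers":0.15},{"tx":0,"ty":0,"tz":0.8,"wx":0,"wy":0,"wz":0,"fingers":0.15},{"tx":0,"ty":0,"tz":1,"wx":0,"wy":0,"wz":0,"fingers":0.15},{"tx":0,"ty":0,"tz":1,"wx":0,"wy":0,"wz":0,"fingers":0.15},{"tx":0,"ty":0,"tz":1,"wx":0,"wy":0,"wz":0,"fingers":0.15}])

```text
time: 27.98
ee_pos: [0.5183, 0.162, 0.1508]
tool_rot: [2.22, 2.222, 0.001]
force: [0.4, -0.3, 1.2]
gripper_width: 0.0223
grip_force: 25.0
```

Run:
```python
from h import *
s=get_state();print(s["ee_pos"],s["force"])
im,d,P=cloud("wrist");save(im,"w14");p=P[d>0];r=np.hypot(p[:,0]-.5192,p[:,1]-.1642)
t=p[(r<.03)&(p[:,2]>.165)&(p[:,2]<.2)];print("knob top",np.percentile(t[:,2],[50,90,99]),len(t))
```

```text
[0.51833487 0.16197569 0.15083099] [ 0.42852822 -0.3290859   1.22562455]
knob top [0.17298307 0.19213724 0.19892206] 3634
```

>>> send_rows(rows=[{"tx":0,"ty":0,"tz":0.3,"wx":0,"wy":0,"wz":0,"fingers":0.15},{"tx":0,"ty":0,"tz":0.6,"wx":0,"wy":0,"wz":0,"fingers":0.15},{"tx":0,"ty":0,"tz":0.8,"wx":0,"wy":0,"wz":0,"fingers":0.15},{"tx":0,"ty":0,"tz":0.8,"wx":0,"wy":0,"wz":0,"fingers":0.15},{"tx":0,"ty":0,"tz":0.8,"wx":0,"wy":0,"wz":0,"fingers":0.15}])

```text
time: 28.45
ee_pos: [0.5188, 0.162, 0.1504]
tool_rot: [2.22, 2.221, 0.002]
force: [2.2, -0.5, 5.5]
gripper_width: 0.0225
grip_force: 25.0
```

>>> send_rows(rows=[{"tx":0,"ty":0,"tz":-0.6,"wx":0,"wy":0,"wz":0,"fingers":0.6},{"tx":0,"ty":0,"tz":-0.6,"wx":0,"wy":0,"wz":0,"fingers":0.6},{"tx":0,"ty":0,"tz":-0.6,"wx":0,"wy":0,"wz":0,"fingers":0.6},{"tx":0,"ty":0,"tz":-0.6,"wx":0,"wy":0,"wz":0,"fingers":0.6},{"tx":0,"ty":0,"tz":-0.6,"wx":0,"wy":0,"wz":0,"fingers":0.6}])

```text
time: 28.87
ee_pos: [0.5172, 0.1619, 0.1495]
tool_rot: [-2.22, -2.221, 0.002]
force: [0.1, 0.8, -0.1]
gripper_width: 0.0472
grip_force: 0.0
```

>>> send_rows(rows=[{"tx":0,"ty":0,"tz":-10,"wx":0,"wy":0,"wz":0,"fingers":0.6},{"tx":0,"ty":0,"tz":-35,"wx":0,"wy":0,"wz":0,"fingers":0.6},{"tx":0,"ty":0,"tz":-70,"wx":0,"wy":0,"wz":0,"fingers":0.6},{"tx":0,"ty":0,"tz":-100,"wx":0,"wy":0,"wz":0,"fingers":0.6},{"tx":0,"ty":0,"tz":-115,"wx":0,"wy":0,"wz":0,"fingers":0.6}])

```text
time: 29.28
ee_pos: [0.5195, 0.1623, 0.2706]
tool_rot: [2.218, 2.22, 0.008]
force: [0.9, 0.4, 0.9]
gripper_width: 0.0519
grip_force: 0.0
```

>>> send_rows(rows=[{"tx":-30,"ty":0,"tz":0,"wx":0,"wy":0,"wz":0,"fingers":0.6},{"tx":-65,"ty":0,"tz":0,"wx":0,"wy":0,"wz":0,"fingers":0.6},{"tx":-100,"ty":0,"tz":0,"wx":0,"wy":0,"wz":0,"fingers":0.6},{"tx":-125,"ty":0,"tz":0,"wx":0,"wy":0,"wz":0,"fingers":0.6},{"tx":-125,"ty":0,"tz":0,"wx":0,"wy":0,"wz":0,"fingers":0.6}])

```text
time: 29.7
ee_pos: [0.518, 0.033, 0.266]
tool_rot: [2.224, 2.217, -0.002]
force: [-0.7, 0.1, 0.7]
gripper_width: 0.0522
grip_force: 0.0
```

Run:
```python
from h import *
get_image("wrist");print(get_state()["ee_pos"],get_state()["force"])
im,d,P=cloud("wrist");save(im,"w15");p=P[d>0];r=np.hypot(p[:,0]-.5192,p[:,1]-.1642)
t=p[(r<.015)&(p[:,2]>.155)&(p[:,2]<.19)];print("knob",np.percentile(t[:,2],[50,95,99]),circ(t),t[:,:2].mean(0),len(t))
t=p[(r<.07)&(p[:,2]>.06)&(p[:,2]<.09)];print("wall",circ(t),len(t))
t=p[(r>.018)&(r<.045)&(p[:,2]>.11)&(p[:,2]<.16)];A=np.c_[t[:,:2]-[.5192,.1642],np.ones(len(t))]
for a in range(0,360,60):
    m=abs((np.degrees(np.arctan2(A[:,1],A[:,0]))-a+180)%360-180)<20; k=m&(abs(np.hypot(A[:,0],A[:,1])-.03)<.006);print(a,np.median(t[k,2]).round(4) if k.any() else None,k.sum())
save(im[0:330,120:520],"w15c")
T,D,Q=cloud("top")
for q in("lemon","orange","tumbler","peeler"):
    o=outline_of(q,"top");print(q,[(round(x["conf"],2),np.round(x["at"])) for x in o[:1]])
```

```text
[0.51804293 0.03501077 0.26596589] [ 0.18800291 -0.09169226  0.67940559]
knob [0.17173946 0.17310359 0.17372181] (array([0.51978977, 0.16332559]), np.float64(0.008305887835749948)) [0.51977252 0.16327192] 1032
wall (array([0., 0.]), np.float64(0.0)) 0
0 0.1469 487
60 0.1469 542
120 0.1472 531
180 0.1472 487
240 0.1471 450
300 0.147 445
lemon [(0.58, array([216., 356.]))]
orange [(0.81, array([214., 311.]))]
tumbler [(0.85, array([192., 260.]))]
peeler [(0.91, array([298., 149.]))]
```

View pics/w15c.png

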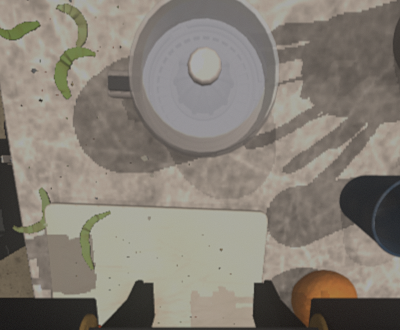

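```bash
python3 -c "
from station import close_job
print(close_job())"
```

```text
the job is handed in; nothing more can be done
None
```

The press is reassembled and handed in at about 30 s of the 72 s allowed: strainer fully in its notches, cone fully down on the drive, and cover level all round by camera. The highest force read during a seating was about 7 N, and the fruit, tumbler and peeler had not moved.

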